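# Free the whetstone and set it up for sharpening

## Robot

A 6-joint arm with a two-finger parallel gripper is mounted at the origin on a cart in front of the work surface, level with it; the furniture and walls round the work are solid. World frame = base frame: x ahead of the robot, y to its left, z up, the work surface at z = 0. Lengths are in m, angles in rad, forces in N, time in s.
With the tool pointing down it reaches from about 0.4 to 0.825 m from the base axis. Payload 7 kg.
Tool frame: the origin (TCP) lies on the centre line of the jaws, within the pads' length; the fingertips stand 14 mm ahead of it and the grasp point (between the pads) lies 5 mm behind it; z points along the fingers, y is the line along which they close (so a half turn about z gives the same grasp; the last joint's range is limited). The gripper opens to 88 mm and grips with 3 to 60 N. Pads are 19 mm wide; open, the fingers measure 130 mm over their backs; the gripper's body (78 mm by 193 mm) begins 47 mm behind the grasp point.
Start: joints at [1.514, 0.359, 0.012, 0, -1.224, -0.288], TCP at [0.228, 0.635, 0.241] pointing down, gripper open.
Joint ranges: [-3.07, 3.07], [-1.43, 2.12], [-1.02, 1.25], [-3.03, 1.67], [-3.05, -0], [-3.03, 3.03]. Speed limits (rad/s): [2.39, 2.39, 3.01, 3.14, 3.14, 3.14].

## Interface

Orientations are given as [roll, pitch, yaw] about the fixed x, y, z axes, in that order (R = Rz(yaw) Ry(pitch) Rx(roll)).
In Python, from station import arm gives the robot as it stands.
- The arm moves only by the tool move_arm, never from a script. Its argument "rows" is a list of rows, each an object with "translation": the shift along the tool's x, y, z in cm, a list of three; "rot": the turn, a rotation vector about the tool's x, y, z in degrees, a list of three; "hand": the closure, from 0 (fully open) to 1 (shut). A call has 1 to 8 rows; each row is the pose to reach, as a shift and turn from the pose commanded when the call began, along the tool's axes at that moment; what a row does not reach only later rows make up. A row lasts 1/12 s, in which the tool goes at most 41.7 mm and 7.16 degrees, less where a joint would pass 70% of its speed; a pose out of reach is approached as far as the arm can. A call with a gripper value outside its range is refused whole. The fingers move at their own pace and stop on an object; "squeeze" is the grip in N (left out, the last holds). Time passes only in rows, so rows that repeat a pose let the fingers close. It gives the time, the measured TCP pose, the force, the opening and the grip force at its end, in the units of the state.
- arm.get_state(): the state, without advancing time (a new reading comes with each control period).
- arm.grab_frame(name): name is "scene" or "side" or "wrist"; returns (picture, depth): 480x640x3 uint8, red, green, blue; 480x640 float32, m along the optical axis (not along the pixel's ray), 0 where there is no reading.
- arm.camera_params(name): a dict with "vfov" (degrees; the focal length in pixels is half the picture's height over the tangent of half this angle, whatever the lens; pixels are square), "cx", "cy" (the principal point, pixels), "position" and "orientation" of the camera in the world; the wrist camera has in their place "tool_from_camera" (4x4, takes a point from camera to tool coordinates, whose origin is the TCP and whose axes are the flange's). Camera axes: x right, y down, z forward; pixel columns grow to the right and rows downward; lengths in m; the calibration is good to about 2 mm. A picture is of the moment at which its call begins: read the wrist's pose just before it. camera_params takes no time and is no camera call.
- arm.job_done(): hands the job in; it is judged then, once.
Trained networks look in the newest picture that a camera, given by its name, has taken for a name from the list of things; names that differ only in an ending like _2 or _b are one class to them, and where a whole thing is asked for, a point or a joint stands for the part that bears it (a point fixed in the world has none). Each returns a list of dicts, best first, with "p" (0 to 1); they miss things now and then, are a little off and sometimes report something else, mostly with a low value. They report only what shows in the picture. A call takes as long as a camera call. They do not tell look-alikes from the thing itself.
- arm.search_frame(label, camera): "point" ([x, y, z] in m, in the coordinates of the camera as it stood for that picture, good to about 4 mm: the middle of the surface that is visible of it).
- arm.pinpoint(label, camera): "point" ([x, y, z] in m, in the coordinates of the camera as it stood for that picture, good to about 4 mm: a listed point, or the origin of a listed thing).
The state is a dict: "t": time; "q": joint angles; "qd": joint speeds; "joint_efforts": joint torques, N m; "eef_pos": TCP position; "ee_rot": TCP orientation; "force": force on the tool from outside, world axes, zero at the start; "moment": the same for the moment, N m; "width": finger opening in m; "gripper_force": force on a finger pad.
Only numpy, scipy, OpenCV 4.12 (cv2) and the standard library are available. Lean on these libraries where they do the work, as an engineer would, in place of code of your own. Each camera call takes 0.05 s, during which the arm holds its last target. There are 200 camera calls.

## Task

A blacking brush has been left lying on the whetstone in the angled bench rack. First lift the brush off and lay it flat in the blue tool tray, leaving the stone where it is; then take out the whetstone and set it gently down on the sharpening board, grey face up, flat and squarely between the two dark end stops, without dropping it. Leave both there, and leave the creaser, the glue jar and the thread spool as they stand.

Things in the scene. Friction and masses are not known exactly. Their poses are not given: they have to be found in the camera images.
- rack: Fixed wooden rack with a sloping board under a wire shelf; it stands differently each time. Origin: on the bench, middle of its width, under the foot of the slope; x level toward its back, y to its left, z up. A 18 mm high, 8 mm wide rib and side rims make two bays, 132 mm wide, centred at y = +70 and -70 mm. The stone lies in one, the creaser in the other.
- slope_foot (a point): Foot of the sloping board's face, 30 mm above the bench, mid-width; axes as the rack. The face rises from here toward the rack's +x at 35 degrees to the level, 215 mm long, 280 mm wide. At the foot a lip stands 36 mm high, square to the slope.
- shelf_edge (a point): Middle of the wire shelf's front rod, 340 mm above the bench. Level rods (3.5 mm radius) cross the rack at its x = 40, 78, 116, 154, 190 mm, between side rods at y = +-122 mm; two tins stand fixed on the rear half. It bars the way straight down: come from the front, square to the slope (tool leaning 35 degrees, fingers pointing down and to the rack's +x), closing along its y.
- whetstone: Grey oil stone fixed in a brown wooden tray, one loose piece of 0.3 to 0.65 kg, 56 x 160 x 22 mm (x, y, z): wood 56 x 160 mm up to 12 mm, grey stone 50 x 150 mm from there to 22 mm. Origin: centre of its underside; y along its length, z out of the grey face. At first it lies flat on the slope, length along the slope (y uphill), lower end at the lip.
- brush: Black flat brush, loose, 34 x 185 x 22 mm, 0.06 kg. Origin: centre of its underside; y along it. Head: y = -92 to -32 mm, 34 mm wide, 22 mm high; handle: y = -38 to +92 mm, 24 mm wide, 12 mm thick, undersides level. Centre of mass near y = -22 mm. At first it lies on the stone's grey face, along the stone, handle uphill, head at the lip.
- creaser: Edge creaser: a small hand tool with an orange-brown wooden handle and a steel tip, 24 x 157 x 24 mm, loose, lying in the other bay of the rack, handle uphill. Origin: centre of its underside, y along the length. Bystander: leave.
- tool_tray: Shallow open blue tray, fixed, 250 x 104 mm outside, walls 4 mm thick, 28 mm high from the bench, floor 14 mm thick (inner floor 242 x 96 mm at z = 14 mm). Origin: centre of its underside on the bench; x along its length.
- sharpening_board: Pale wooden board, fixed, 230 x 80 mm, 14 mm thick. Two dark end stops lie across it, 22 mm long and rising 10 mm above it, inner faces at x = -87 and +87 mm: the stone has 7 mm to spare at each end; the long sides are open. Origin: centre of its underside on the bench; x along its length.
- board_seat (a point): Centre of the pale board's top face between the stops (z = 14 mm), where the middle of the stone's underside belongs; axes as the sharpening board.
- glue_jar: Glue jar with red label and dark lid, 67 mm diameter, 88 mm high, loose, standing at the back. Origin: centre of its underside. Bystander: leave.
- spool: Brown thread spool, 58 mm diameter, 60 mm high, loose, standing at the back. Origin: centre of its underside. Bystander: leave.
Mind the look-alikes: they are no part of the job. There is more than one size of the whetstone; the one meant has the size given above.

How it is judged:
By the outcome, as a careful person would: the job done as asked, in the order asked, and still so for the second after the job is handed in, with the robot touching nothing.
It also fails if it takes over 72 s, if anything falls off the work surface, if the arm or the gripper's body presses on something with over 40 N, if the wrist force passes 120 N, or if a joint passes its speed limit or range.

## Working session

There is one attempt and no reset: what is moved stays moved. The work goes in short steps, Python scripts to look and compute and a tool call to move; the robot and the scene stay as the last step left them, time stands still between calls to the robot, and variables do not carry over. Pictures are saved under pics/ and viewed, at most 10 in all, crops included, and the job is handed in when it is done.

Besides the shell and the picture viewer there is one more tool, called by a JSON object that holds its "op" and its "data". move_arm: Moves the arm, as the interface text tells. Its arguments: {"type":"object","properties":{"rows":{"type":"array","items":{"type":"object","properties":{"translation":{"type":"array","items":{"type":"number"}},"rot":{"type":"array","items":{"type":"number"}},"hand":{"type":"number"}}}},"squeeze":{"type":"number"}},"required":["rows"]}

```bash
ls; mkdir -p pics
cat > h.py <<'E'
import numpy as np, cv2
from scipy.spatial.transform import Rotation as R
from station import arm
def cam(n):
    p=arm.camera_params(n); f=240/np.tan(np.radians(p['vfov'])/2)
    if n=='wrist':
        s=arm.get_state(); T=np.eye(4); T[:3,:3]=rot(s['ee_rot']); T[:3,3]=s['eef_pos']
        T=T@np.array(p['tool_from_camera'])
    else:
        T=np.eye(4); o=np.array(p['orientation'],float)
        T[:3,:3]=o if o.shape==(3,3) else rot(o); T[:3,3]=p['position']
    return T,f,p['cx'],p['cy']
def rot(o):
    o=np.array(o,float)
    if o.shape==(3,3): return o
    return R.from_euler('xyz',o).as_matrix() if len(o)==3 else R.from_quat(o).as_matrix()
def cloud(n,d,c=None):
    T,f,cx,cy=c or cam(n); v,u=np.mgrid[:480,:640]
    P=np.stack([(u-cx)/f*d,(v-cy)/f*d,d],-1)
    return P@T[:3,:3].T+T[:3,3]
E
python3 - <<'E'
from h import *
print(arm.get_state())
names="rack slope_foot shelf_edge whetstone brush creaser tool_tray sharpening_board board_seat glue_jar spool".split()
for n in ['scene','side']:
    p=arm.camera_params(n);print(n,p)
    im,d=arm.grab_frame(n); cv2.imwrite(f'pics/{n}0.png',im[...,::-1]); T,f,cx,cy=cam(n)
    np.savez(f'{n}0.npz',im=im,d=d)
    for k in names:
        for r in arm.pinpoint(k,n)[:4]:
            q=np.array(r['point']); print(n,k,round(r['p'],2),(T[:3,:3]@q+T[:3,3]).round(3),(q[:2]/q[2]*f+[cx,cy]).round())
print(arm.camera_params('wrist'))
E
```

```text
pics
{'t': 0.0, 'q': array([ 1.51410176e+00,  3.59404587e-01,  1.10676393e-02, -3.27292749e-04,
       -1.22412113e+00, -2.88101828e-01]), 'qd': array([-5.30929406e-04, -9.41517324e-05, -8.15907011e-04,  1.48324675e-03,
        2.79294525e-04,  4.85243795e-05]), 'joint_efforts': array([-8.50701781e-04, -5.82715201e+01,  2.93045032e+01,  6.99696243e+00,
        6.78741460e-03, -1.82759322e-04]), 'eef_pos': array([0.22802601, 0.63482256, 0.23961917]), 'ee_rot': array([ 3.13991196e+00, -1.77206326e-04, -3.44907704e-01]), 'force': array([ 0.32709516,  0.82627127, -1.39845195]), 'moment': array([-0.02011784,  0.01978159, -0.00538794]), 'gripper_force': 0.0, 'width': 0.08730175833063354}
scene {'vfov': 42.130311972687686, 'cx': 322.2496570520996, 'cy': 241.31903936114546, 'position': array([ 0.09834873, -1.06037423,  1.25082879]), 'orientation': array([-2.29208844, -0.01579293, -0.43835904])}
scene slope_foot 0.57 [0.506 0.261 0.031] [251. 244.]
scene shelf_edge 0.97 [0.545 0.269 0.34 ] [256. 151.]
scene whetstone 0.77 [0.573 0.203 0.08 ] [279. 237.]
scene whetstone 0.76 [ 0.527 -0.009  0.
[... 1191 characters left out ...]
[ 0.491 -0.178 -0.002] [349. 345.]
side sharpening_board 0.78 [ 0.478 -0.4    0.004] [435. 381.]
side board_seat 0.58 [ 0.479 -0.403  0.014] [436. 377.]
side glue_jar 0.74 [ 0.711 -0.082 -0.002] [362. 294.]
side spool 0.74 [ 0.679 -0.368 -0.002] [458. 333.]
{'vfov': 59.537215491931356, 'cx': 325.71768335341625, 'cy': 238.91978527450897, 'tool_from_camera': array([[ 1.62189646e-03, -9.60120018e-01, -2.79583477e-01,
         7.44469758e-02],
       [ 9.99998675e-01,  1.51787130e-03,  5.88574427e-04,
        -4.39055511e-04],
       [-1.40730353e-04, -2.79584061e-01,  9.60121207e-01,
        -1.43336127e-01],
       [ 0.00000000e+00,  0.00000000e+00,  0.00000000e+00,
         1.00000000e+00]])}
```

View pics/scene0.png

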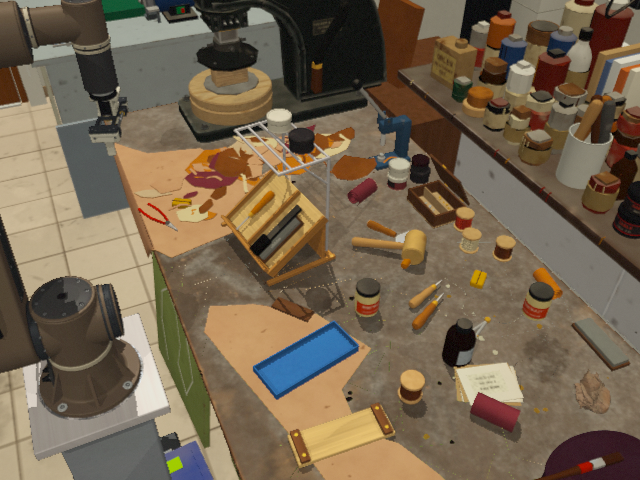

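View pics/side0.png

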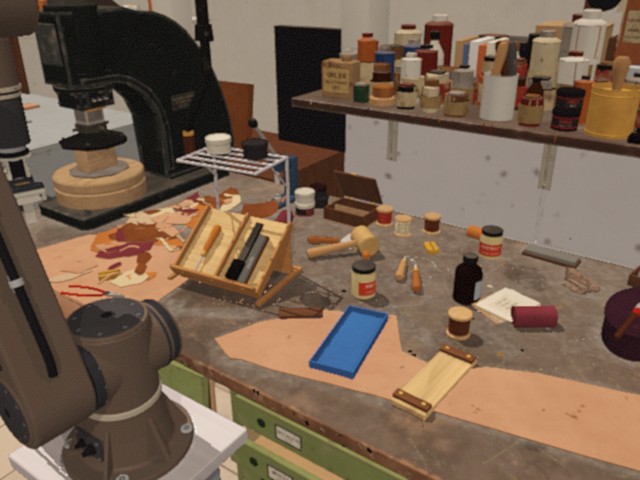

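Candidates for the whetstone, in scene pixels:
- The grey block under the brush in the rack's near bay (279,237).
- A thin brown piece on the bench (293,308).
- A loose grey slab at far right (600,342).

The rack one fits because it has the brush on it and lies on the slope. I'll confirm in a crop and measure the poses from depth.

```bash
cat > m.py <<'E'
from h import *
def horiz_rect(mask):
    return
for n,(a,b,c,e) in [('scene',(215,165,345,285)),('side',(165,190,310,310))]:
    z=np.load(n+'0.npz'); im,d=z['im'],z['d']; P=cloud(n,d); hsv=cv2.cvtColor(im,cv2.COLOR_RGB2HSV)
    if n=='scene': cv2.imwrite('pics/crop0.png',cv2.resize(im[b:e,a:c,::-1],None,fx=6,fy=5,interpolation=cv2.INTER_CUBIC)[:600,:780])
    Z=P[...,2]; ok=d>0
    # slope plane RANSAC over rack region
    m=ok&(np.hypot(P[...,0]-.57,P[...,1]-.27)<.17)&(Z>.03)&(Z<.22)
    Q=P[m]; rng=np.random.default_rng(0); best=None
    for _ in range(2000):
        p=Q[rng.choice(len(Q),3,False)]; nn=np.cross(p[1]-p[0],p[2]-p[0]); L=np.linalg.norm(nn)
        if L<1e-5: continue
        nn/=L; nn*=np.sign(nn[2])
        if not .75<nn[2]<.88: continue
        s=(abs((Q-p[0])@nn)<.003).sum()
        if best is None or s>best[0]: best=(s,nn,p[0])
    s,nn,p0=best; I=Q[abs((Q-p0)@nn)<.003]; c0=I.mean(0); nn=np.linalg.svd(I-c0)[2][2]; nn*=np.sign(nn[2])
    print(n,'slope',s,'yaw',np.degrees(np.arctan2(-nn[1],-nn[0])).round(2),'tilt',np.degrees(np.arccos(nn[2])).round(2), 'c',c0.round(3))
    # board and tray
    blue=ok&(hsv[...,0]>98)&(hsv[...,0]<118)&(hsv[...,1]>150)&(np.hypot(P[...,0]-.49,P[...,1]+.178)<.17)&(Z<.05)
    for nm,mm in [('traytop',blue&(Z>.023)),('trayall',blue),('board',ok&(np.hypot(P[...,0]-.478,P[...,1]+.4)<.15)&(Z>.009)&(Z<.04))]:
        q=P[mm]; r=cv2.minAreaRect((q[:,:2]*1000).astype(np.float32)); print(nm,len(q),r,np.median(q[:,2]).round(4))
    # shelf: high points, rods
    m=ok&(abs(Z-.34)<.012)&(np.hypot(P[...,0]-.62,P[...,1]-.28)<.2); q=P[m]
    print('shelf',len(q),cv2.minAreaRect((q[:,:2]*1000).astype(np.float32)))
    # dark brush
    V=hsv[...,2]; m=ok&(np.hypot(P[...,0]-.57,P[...,1]-.2)<.12)&(Z>.05)&(Z<.25)&(hsv[...,1]<80)
    q=P[m]; h=(q-c0)@nn; print('grey h hist',np.histogram(h,np.arange(-.01,.06,.005)))
    np.savez(n+'g.npz',q=q,h=h,c0=c0,nn=nn,v=V[m])
E
python3 m.py
```

```text
scene slope 1954 yaw 6.64 tilt 34.92 c [0.597 0.281 0.097]
traytop 543 ((490.2274169921875, -179.74542236328125), (252.05697631835938, 109.1376953125), 11.85599422454834) 0.0268
trayall 3739 ((490.6695556640625, -178.89883422851562), (253.33352661132812, 110.45598602294922), 11.919271469116211) 0.0152
board 3740 ((481.7831115722656, -391.31854248046875), (281.4049987792969, 242.5154266357422), 88.73992919921875) 0.0144
shelf 1022 ((617.6368408203125, 275.67901611328125), (161.10885620117188, 262.65478515625), 6.77772855758667)
grey h hist (array([  0,   0,   1,   1,  31, 119, 190, 120, 153, 104,  70,  36,   1]), array([-0.01 , -0.005,  0.   ,  0.005,  0.01 ,  0.015,  0.02 ,  0.025,
        0.03 ,  0.035,  0.04 ,  0.045,  0.05 ,  0.055]))
side slope 2422 yaw 6.24 tilt 35.17 c [0.598 0.283 0.096]
traytop 286 ((488.8966064453125, -183.47344970703125), (253.0509796142578, 102.24657440185547), 11.979970932006836) 0.0258
trayall 2861 ((490.761962890625, -182.0872802734375), (257.7486267089844, 103.91490936279297), 11.847569465637207) 0.0139
board 2883 ((486.1548767089844, -367.04052734375), (214.56533813476562, 243.82147216796875), 68.05668640136719) 0.0141
shelf 1161 ((616.1729125976562, 272.51409912109375), (163.87005615234375, 257.72662353515625), 7.772311687469482)
grey h hist (array([  0,   0,   1,   3,  40, 122, 216, 101, 147,  87,  55,  23,   1]), array([-0.01 , -0.005,  0.   ,  0.005,  0.01 ,  0.015,  0.02 ,  0.025,
        0.03 ,  0.035,  0.04 ,  0.045,  0.05 ,  0.055]))
```

View pics/crop0.png

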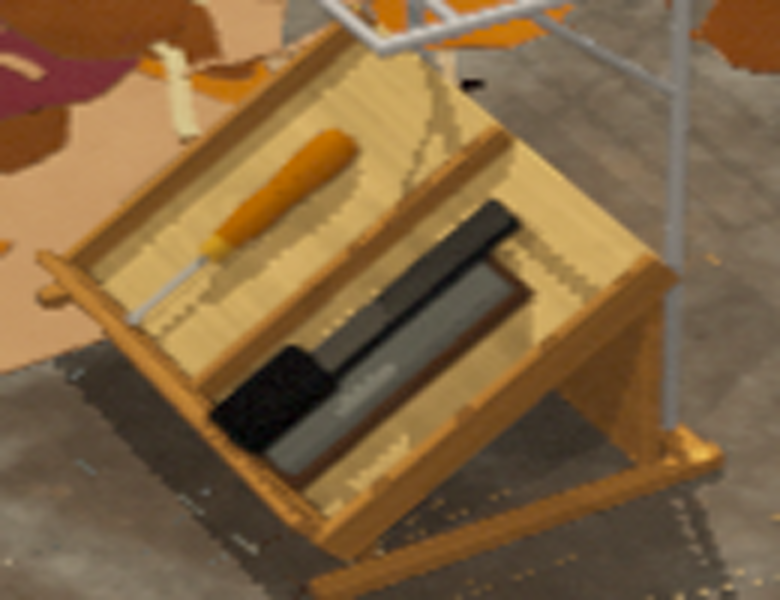

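The crop shows the brown-trayed grey stone in the near bay with the black brush on it: head at the lip (crop 270,395), handle uphill to (500,215). That confirms it's the one meant. Next I'll plan a hover in front of the slope.

```bash
cat >> h.py <<'E'
PSI=np.radians(6.8); O=np.array([.504,.260,0.]); A=np.radians(35)
RZ=R.from_euler('z',PSI).as_matrix()
# slope frame: u uphill, v rack y(left), n normal ; origin slope foot
S=RZ@np.array([[np.cos(A),0,-np.sin(A)],[0,1,0],[np.sin(A),0,np.cos(A)]])
F=O+[0,0,.03]
def slope(P): return (P-F)@S
def unslope(q): return F+S@np.array(q)
def Rslope(dyaw=0): # tool x uphill, y = -v, z = -n ; dyaw about normal (rad)
    B=S@R.from_euler('z',dyaw).as_matrix()
    return np.stack([B[:,0],-B[:,1],-B[:,2]],1)
def Rdown(yaw):     # tool x at yaw, pointing down
    c,s=np.cos(yaw),np.sin(yaw); return np.array([[c,s,0],[s,-c,0],[0,0,-1.]])
def go(p,Rm,msg=''):
    s=arm.get_state(); R0=rot(s['ee_rot']); p0=np.array(s['eef_pos'])
    t=R0.T@(np.array(p)-p0)*100; r=R.from_matrix(R0.T@Rm).as_rotvec(degrees=True)
    print(msg,'trans cm',t.round(2),'rot deg',r.round(2),'rows>=',max(np.linalg.norm(t)/4.17,np.linalg.norm(r)/7.16).round(1))
E
python3 - <<'E'
from h import *
go(unslope([.072,-.07,.20]),Rslope(),'hover')
print(unslope([.072,-.07,.20]))
for n in ['scene','side']:
    z=np.load(n+'g.npz'); q=slope(z['q']); v=z['v']; m=(q[:,2]>.028)
    print(n,len(q),m.sum()); r=cv2.minAreaRect((q[m][:,:2]*1000).astype(np.float32)); print(r)
    for k in range(0,200,20):
        for nm,mm in (('br',m),('st',(q[:,2]>.015)&(q[:,2]<.027))):
            w=mm&(q[:,0]*1000>k)&(q[:,0]*1000<k+20)
            if w.sum()>2: print(nm,k,w.sum(),(np.percentile(q[w][:,1],[3,50,97])*1000).round(1),(np.median(q[w][:,2])*1000).round(1))
E
```

```text
hover trans cm [36.79 34.75  0.54] rot deg [  8.11  34.36 -25.72] rows>= 12.1
[0.45694401 0.18389301 0.23512791]
scene 826 424
((93.11571502685547, -71.22733306884766), (48.80400085449219, 177.31336975097656), 88.68521881103516)
br 0 33 [-80.9 -67.1 -48.9] 44.4
st 0 29 [-93.  -83.4 -72.4] 22.2
br 20 49 [-91.3 -68.5 -46.9] 43.6
st 20 40 [-93.8 -82.7 -73.6] 21.8
br 40 59 [-81.  -69.7 -49.1] 44.1
st 40 44 [-92.8 -84.8 -73. ] 22.1
br 60 48 [-76.  -64.5 -49.8] 34.9
st 60 55 [-92.5 -80.4 -66.8] 21.9
br 80 50 [-78.7 -65.7 -53.3] 33.2
st 80 47 [-93.4 -82.4 -69.2] 22.4
br 100 48 [-76.2 -64.5 -53.9] 34.1
st 100 48 [-93.3 -81.8 -68. ] 22.1
br 120 46 [-75.4 -65.  -53.2] 34.0
st 120 51 [-93.4 -80.3 -67.2] 22.0
br 140 45 [-75.8 -64.5 -50.5] 33.0
st 140 38 [-93.8 -82.8 -67.4] 22.4
br 160 42 [-75.1 -63.7 -52. ] 34.5
br 180 4 [-74.7 -68.  -55.8] 36.8
side 796 347
((91.06812286376953, -66.49607849121094), (177.1488037109375, 32.616153717041016), 3.272860050201416)
br 0 37 [-81.7 -71.7 -55.2] 40.5
st 0 31 [-94.7 -85.2 -75.1] 21.1
br 20 45 [-81.6 -72.2 -56.1] 41.1
st 20 42 [-93.3 -85.  -74.7] 19.7
br 40 46 [-80.3 -71.4 -56.7] 41.3
st 40 43 [-93.3 -85.3 -76. ] 21.1
br 60 36 [-76.8 -67.4 -56.9] 33.0
st 60 60 [-93.6 -82.7 -71. ] 20.6
br 80 47 [-76.5 -67.  -56.1] 33.6
st 80 60 [-94.7 -81.6 -70.2] 21.8
br 100 36 [-74.6 -65.5 -58. ] 32.7
st 100 58 [-93.2 -83.5 -70.2] 20.7
br 120 38 [-74.9 -68.1 -60.3] 32.5
st 120 55 [-94.2 -82.7 -70.4] 21.6
br 140 34 [-73.7 -65.7 -55.6] 32.8
st 140 32 [-91.3 -80.9 -69.9] 21.0
br 160 28 [-72.1 -66.4 -58.5] 32.2
st 160 4 [-69.8 -63.2 -54.4] 26.5
```

{"op": "move_arm", "data": {"rows": [{"translation":[36.8,34.8,0.5],"rot":[8.1,34.4,-25.7],"hand":0.3},{"translation":[36.8,34.8,0.5],"rot":[8.1,34.4,-25.7],"hand":0.3},{"translation":[36.8,34.8,0.5],"rot":[8.1,34.4,-25.7],"hand":0.3},{"translation":[36.8,34.8,0.5],"rot":[8.1,34.4,-25.7],"hand":0.3},{"translation":[36.8,34.8,0.5],"rot":[8.1,34.4,-25.7],"hand":0.3},{"translation":[36.8,34.8,0.5],"rot":[8.1,34.4,-25.7],"hand":0.3},{"translation":[36.8,34.8,0.5],"rot":[8.1,34.4,-25.7],"hand":0.3},{"translation":[36.8,34.8,0.5],"rot":[8.1,34.4,-25.7],"hand":0.3}]}}

```text
t: 1.87
eef_pos: [0.3767, 0.3383, 0.2364]
ee_rot: [3.138, -0.613, 0.125]
force: [0.9, -0.5, 1.5]
width: 0.0612
gripper_force: 0.0
```

Run:
```python
from h import *
go(unslope([.072,-.07,.20]),Rslope(),'hover'); print(arm.get_state()['q'].round(2))
```

```text
hover trans cm [ 4.87 16.31  3.63] rot deg [ 0.01 -0.1   0.29] rows>= 4.2
[ 1.39 -0.12 -1.02  0.96 -0.73 -0.45]
```

Run:
```python
from h import *
go(unslope([.072,-.068,.16]),Rslope(),'hover')
```

```text
hover trans cm [ 4.86 16.11  7.63] rot deg [ 0.01 -0.1   0.29] rows>= 4.4
```

{"op": "move_arm", "data": {"rows": [{"translation":[4.9,16.1,7.6],"rot":[0,0,0.3],"hand":0.3},{"translation":[4.9,16.1,7.6],"rot":[0,0,0.3],"hand":0.3},{"translation":[4.9,16.1,7.6],"rot":[0,0,0.3],"hand":0.3},{"translation":[4.9,16.1,7.6],"rot":[0,0,0.3],"hand":0.3},{"translation":[4.9,16.1,7.6],"rot":[0,0,0.3],"hand":0.3},{"translation":[4.9,16.1,7.6],"rot":[0,0,0.3],"hand":0.3},{"translation":[4.9,16.1,7.6],"rot":[0,0,0.3],"hand":0.3},{"translation":[4.9,16.1,7.6],"rot":[0,0,0.3],"hand":0.3}]}}

```text
t: 2.53
eef_pos: [0.4948, 0.1995, 0.2346]
ee_rot: [3.138, -0.565, 0.11]
force: [0.1, -0.8, -0.3]
width: 0.0612
gripper_force: 0.0
```

```bash
cat > w.py <<'E'
from h import *
import sys
c=cam('wrist'); im,d=arm.grab_frame('wrist'); cv2.imwrite(f'pics/{sys.argv[1]}.png',im[...,::-1])
P=cloud('wrist',d,c); np.savez(sys.argv[1]+'.npz',im=im,P=P,d=d)
E
python3 w.py w1
python3 - <<'E'
from h import *
s=arm.get_state(); print(s['q'].round(2),slope(s['eef_pos']).round(4)); go(unslope([.072,-.068,.16]),Rslope(),'hover')
z=np.load('w1.npz'); q=slope(z['P'])*1000; ok=(z['d']>0)&(abs(q[...,1]+70)<64); V=cv2.cvtColor(z['im'],cv2.COLOR_RGB2HSV)
q=q[ok]; hs=V[ok]
for k in range(0,200,20):
    w=(q[:,0]>k)&(q[:,0]<k+20)
    for nm,lo,hi in (('slope',-6,5),('wood',8,16),('grey',18,26),('handle',30,39),('head',40,50)):
        m=w&(q[:,2]>lo)&(q[:,2]<hi)
        if nm in('handle','head'): m&=hs[:,2]<90
        if m.sum()>60: print(k,nm,m.sum(),np.percentile(q[m][:,1],[1,50,99]).round(1),np.median(q[m][:,2]).round(1))
m=(q[:,2]>18)&(q[:,2]<26)&(q[:,1]<-72); print('grey u',np.percentile(q[m][:,0],[1,99]))
m=(q[:,2]>29)&(hs[:,2]<90); print('brush u',np.percentile(q[m][:,0],[.5,99.5]))
E
```

```text
[ 0.85 -0.14 -1.02  0.98 -0.45 -0.02] [ 0.104  -0.0581  0.1771]
hover trans cm [-3.11  1.    1.86] rot deg [ 0.45  2.61 -0.34] rows>= 0.9
0 slope 1452 [-121.7  -35.6   -6.5] -0.7
0 wood 171 [-117.3  -91.5  -19.8] 10.7
0 grey 254 [-90.  -83.  -40.5] 21.2
20 slope 1597 [-131.4  -94.7   -6.7] -0.8
20 wood 119 [-93.2 -39.8 -37.3] 10.8
20 grey 388 [-90.2 -83.5 -40.8] 21.3
20 head 1050 [-76.  -59.7 -44. ] 43.4
40 slope 1913 [-132.6  -98.8   -6.7] -0.8
40 wood 198 [-133.6  -91.9  -37.2] 11.2
40 grey 495 [-89.7 -81.6 -40.5] 21.3
40 handle 178 [-76.8 -61.3 -42.9] 36.2
40 head 1137 [-75.7 -59.8 -43.8] 43.2
60 slope 2040 [-132.5  -98.8   -6.7] -0.8
60 wood 210 [-133.5  -92.1  -37.3] 11.1
60 grey 810 [-89.9 -77.4 -40.5] 21.4
60 handle 75 [-71.2 -49.  -48.1] 31.7
80 slope 2152 [-132.4  -98.6   -6.7] -0.8
80 wood 237 [-133.8  -91.9  -37.2] 11.1
80 grey 872 [-89.6 -77.2 -40.3] 21.3
80 handle 389 [-70.9 -62.9 -47.8] 33.2
100 slope 2250 [-132.3  -98.8   -6.7] -0.9
100 wood 253 [-133.6  -91.9  -37. ] 10.9
100 grey 925 [-89.6 -77.  -40.4] 21.3
100 handle 898 [-70.7 -59.5 -47.7] 33.3
120 slope 2412 [-132.2  -98.6   -6.7] -0.9
120 wood 255 [-133.4  -91.6  -36.9] 11.1
120 grey 977 [-89.5 -77.3 -40.2] 21.3
120 handle 984 [-70.6 -59.  -47.8] 33.3
140 slope 2623 [-132.1  -98.    -6.7] -0.9
140 wood 576 [-133.5  -81.3  -36.9] 10.9
140 grey 752 [-89.4 -77.2 -40.1] 21.2
140 handle 1047 [-70.5 -59.1 -47.8] 33.2
160 slope 3903 [-132.   -82.7   -7.1] -1.0
160 wood 111 [-133.7 -132.1 -131.8] 13.2
160 handle 1047 [-70.4 -58.6 -48. ] 33.2
180 slope 5078 [-131.8  -72.4   -7.2] -0.9
180 wood 126 [-133.9 -132.1 -131.6] 13.7
180 handle 170 [-70.2 -59.2 -48.2] 32.8
grey u [  8.70178913 154.80290535]
brush u [ 26.26310398 176.00139442]
```

View pics/w1.png

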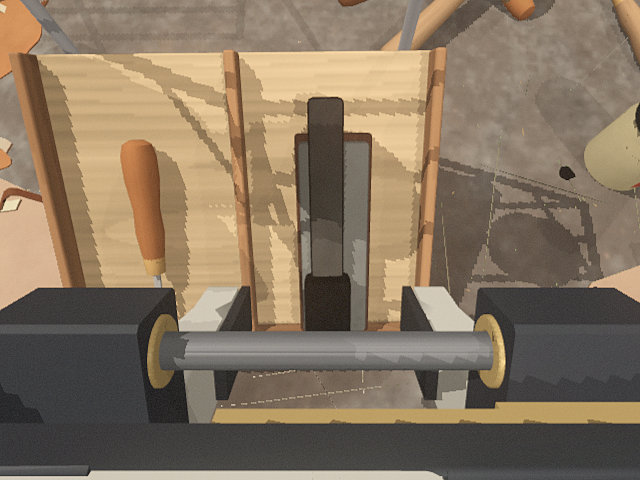

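The wrist view shows the brush handle centred at column 326, midway between the fingers, with its head at rows 275–330. The stone's brown rim spans columns 297–372. The brush is straight along the slope, so I'll descend to a pre-grasp.

Run:
```python
from h import *
go(unslope([.075,-.059,.09]),Rslope(),'pre')
```

```text
pre trans cm [-2.5   0.04  8.83] rot deg [ 0.45  2.61 -0.34] rows>= 2.2
```

{"op": "move_arm", "data": {"rows": [{"translation":[-2.5,0,8.8],"rot":[0.4,2.6,-0.3],"hand":0.4},{"translation":[-2.5,0,8.8],"rot":[0.4,2.6,-0.3],"hand":0.4},{"translation":[-2.5,0,8.8],"rot":[0.4,2.6,-0.3],"hand":0.4},{"translation":[-2.5,0,8.8],"rot":[0.4,2.6,-0.3],"hand":0.4},{"translation":[-2.5,0,8.8],"rot":[0.4,2.6,-0.3],"hand":0.4},{"translation":[-2.5,0,8.8],"rot":[0.4,2.6,-0.3],"hand":0.4},{"translation":[-2.5,0,8.8],"rot":[0.4,2.6,-0.3],"hand":0.4}]}}

```text
t: 3.17
eef_pos: [0.5584, 0.2268, 0.1825]
ee_rot: [3.124, -0.567, 0.122]
force: [-0.9, 1.1, 0.0]
width: 0.0523
gripper_force: 0.0
```

Run:
```python
from h import *
s=arm.get_state(); print(s['q'].round(3),slope(s['eef_pos']).round(4)); go(unslope([.075,-.059,.0385]),Rslope(),'grasp')
```

```text
[ 0.479  0.042 -1.016  1.667 -0.207 -0.404] [ 0.1285 -0.0394  0.0962]
grasp trans cm [-5.1   1.85  6.02] rot deg [0.91 2.5  0.17] rows>= 1.9
```

```bash
cat > k.py <<'E'
import numpy as np
from scipy.optimize import least_squares
from scipy.spatial.transform import Rotation as R
def e(a,t): return R.from_euler(a,t).as_matrix()
X=np.array([1,0,0.]);Z=np.array([0,0,1.])
def fk(q,L,s=(-1,1,-1,1)):
    a1,h,L2,a3,L3,L6=L
    R1=e('z',q[0]);R2=R1@e('y',q[1]);R3=R2@e('y',s[0]*q[2]);R5=R3@e('x',s[1]*q[3])@e('y',s[2]*q[4])
    R6=R5@e('x',s[3]*q[5])
    return h*Z+R1@X*a1+R2@Z*L2+R3@(a3*Z+L3*X)+R5@X*L6, R6
E
python3 - <<'E'
from k import *; from h import arm,rot
import itertools
s=arm.get_state()
D=[([1.51410176,.359404587,.0110676393,-.000327,-1.22412113,-.288101828],[.22802601,.63482256,.23961917],[3.13991196,-.000177,-.344907704]),
([1.39,-.12,-1.02,.96,-.73,-.45],[.3767,.3383,.2364],[3.138,-.613,.125]),
([.85,-.14,-1.02,.98,-.45,-.02],[.4948,.1995,.2346],[3.138,-.565,.11]),
(s['q'],s['eef_pos'],s['ee_rot'])]
for sg in itertools.product([1,-1],repeat=3):
    er=[]
    for q,p,o in D:
        P,R6=fk(q,[0]*6,(sg[0],sg[1],-1,sg[2])); Rm=rot(o)
        er.append(np.degrees(np.arccos(np.clip(R6[:,0]@Rm[:,2],-1,1))).round(1))
    print(sg,er)
E
```

```text
(1, 1, 1) [np.float64(1.3), np.float64(127.7), np.float64(121.2), np.float64(117.9)]
(1, 1, -1) [np.float64(1.3), np.float64(127.7), np.float64(121.2), np.float64(117.9)]
(1, -1, 1) [np.float64(1.3), np.float64(90.6), np.float64(104.8), np.float64(112.6)]
(1, -1, -1) [np.float64(1.3), np.float64(90.6), np.float64(104.8), np.float64(112.6)]
(-1, 1, 1) [np.float64(0.0), np.float64(66.5), np.float64(42.5), np.float64(23.6)]
(-1, 1, -1) [np.float64(0.0), np.float64(66.5), np.float64(42.5), np.float64(23.6)]
(-1, -1, 1) [np.float64(0.0), np.float64(0.5), np.float64(0.4), np.float64(0.0)]
(-1, -1, -1) [np.float64(0.0), np.float64(0.5), np.float64(0.4), np.float64(0.0)]
```

```bash
cat > kfit.py <<'E'
from k import *
from h import arm,rot
import sys
def fkb(q,L):
    p,R6=fk(q,L[:6],(-1,-1,-1,S6)); return p+e('z',q[0])[:,1]*L[6],R6
S6=-1
s=arm.get_state()
D=[([1.51410176,.359404587,.0110676393,-.000327,-1.22412113,-.288101828],[.22802601,.63482256,.23961917],1),
([1.39,-.12,-1.02,.96,-.73,-.45],[.3767,.3383,.2364],.2),
([.85,-.14,-1.02,.98,-.45,-.02],[.4948,.1995,.2346],.2),
(s['q'],s['eef_pos'],1)]
pri=np.array([0,.4,.4,.0,.4,.2,-.19]); 
f=lambda L:np.concatenate([w*(fkb(q,L)[0]-p)/.001 for q,p,w in D]+[(L-pri)/.15])
r=least_squares(f,pri); L=r.x; print('L',L.round(4))
for q,p,w in D: print(((fkb(q,L)[0]-p)*1000).round(1))
for S6 in(1,-1):
    for o,q in((s['ee_rot'],s['q']),([3.13991196,-.000177,-.344907704],D[0][0])):
        print(S6,(fkb(q,L)[1].T@rot(o)).round(2).tolist())
E
python3 kfit.py
```

```text
L [ 0.446  -1.2727  0.8037  0.4301 -0.2439 -0.2729 -0.1611]
[-30.4   1.7   0.5]
[-276.7  142.   -28.6]
[-181.    63.   -17.9]
[ 22.2 -44.2   1.5]
1 [[0.0, -0.0, 1.0], [-0.69, 0.72, 0.0], [-0.72, -0.69, 0.0]]
1 [[0.0, -0.0, 1.0], [-0.84, 0.54, 0.0], [-0.54, -0.84, 0.0]]
-1 [[0.0, -0.0, 1.0], [-1.0, -0.0, 0.0], [-0.0, -1.0, -0.0]]
-1 [[0.0, -0.0, 1.0], [-1.0, 0.0, 0.0], [-0.0, -1.0, -0.0]]
```

```bash
sed -i 's/return p+e(.z.,q\[0\])\[:,1\]\*L\[6\],R6/return p+e("z",q[0])[:,1]*L[6]+np.array([L[7],L[8],0]),R6/; s/pri=np.array.*/pri=np.array([0,.4,.4,.0,.4,.2,0,.1,.0])/' kfit.py; python3 kfit.py | head -5
```

```text
L [ 0.0592 -0.0716  0.6318  0.0925  0.1917  0.3013 -0.0622  0.138   0.1463]
[-0.1 -0.1  0.5]
[ 24.8 -11.9 -20.9]
[-42.8  45.1 -25. ]
[ 0.8 -1.3  1.4]
```

```bash
cat > k2.py <<'E'
from k import *
S6=-1
def FK(q,L):
    a1,h,L2,a3,L3,L6,b=L
    R1=e('z',q[0]);R2=R1@e('y',q[1]);R3=R2@e('y',-q[2]);R5=R3@e('x',-q[3])@e('y',-q[4]); R6=R5@e('x',-q[5])
    Rt=np.stack([-R6[:,1],-R6[:,2],R6[:,0]],1)
    return h*Z+R1@X*a1+R2@Z*L2+R3@(a3*Z+L3*X)+R5@(X*L6+b*np.array([0,1,0])), Rt
E
python3 - <<'E'
from k2 import *; from h import arm,rot
s=arm.get_state()
D=[([1.51410176,.359404587,.0110676393,-.000327,-1.22412113,-.288101828],[.22802601,.63482256,.23961917],1),
([1.39,-.12,-1.02,.96,-.73,-.45],[.3767,.3383,.2364],.2),
([.85,-.14,-1.02,.98,-.45,-.02],[.4948,.1995,.2346],.2),
(s['q'],s['eef_pos'],1)]
pri=np.array([0,.2,.45,.0,.45,.3,-.15]); 
f=lambda L:np.concatenate([w*(FK(q,L)[0]-p)/.001 for q,p,w in D]+[(L-pri)/.1])
r=least_squares(f,pri); L=r.x; print('L',L.round(4))
for q,p,w in D: print(((FK(q,L)[0]-p)*1000).round(1))
print((FK(s['q'],L)[1]-rot(s['ee_rot'])).round(3).tolist()); np.save('L.npy',L)
E
```

```text
L [ 0.0019  0.2098  0.5945 -0.0033  0.4654  0.3647 -0.1919]
[ 0.1 -0.   0.1]
[-0.5 -0.2 -4.8]
[-0.8  1.3 -4.7]
[ 0.1 -0.1  0.3]
[[-0.0, 0.0, 0.0], [-0.0, 0.0, 0.0], [0.0, -0.0, 0.0]]
```

```bash
cat > ik.py <<'E'
from k2 import *
L=np.load('L.npy')
LO=np.array([-3.07,-1.43,-1.02,-3.03,-3.05,-3.03]);HI=np.array([3.07,2.12,1.25,1.67,0,3.03])
def IK(p,Rt,q0):
    f=lambda q:np.concatenate([(FK(q,L)[0]-p)*10,(FK(q,L)[1]-Rt).ravel()])
    return least_squares(f,np.clip(q0,LO+1e-3,HI-1e-3),bounds=(LO,HI))
def allIK(p,Rt,n=60):
    rng=np.random.default_rng(1); out=[]
    for _ in range(n):
        r=IK(p,Rt,rng.uniform(LO,HI))
        if r.cost<1e-6 and not any(np.abs(r.x-o).max()<.02 for o in out): out.append(r.x)
    return out
E
python3 - <<'E'
from ik import *; from h import *
flip=np.diag([-1,-1,1.])
for nm,p,Rm in (('brush',unslope([.075,-.059,.0385]),Rslope()),('brushup',unslope([.075,-.059,.12]),Rslope()),('stone',unslope([.08,-.065,.017]),Rslope()),('tray',np.array([.49,-.18,.05]),Rdown(.208)),('board',np.array([.478,-.4,.04]),Rdown(.2))):
  for fl in(0,1):
    for q in allIK(p,Rm@flip if fl else Rm): print(nm,fl,q.round(2))
E
```

```text
tray 0 [ 0.02  0.32 -0.55  0.   -0.7   1.75]
tray 1 [ 0.02  0.32 -0.55 -0.   -0.7  -1.39]
board 0 [-0.38  0.47 -0.33 -0.   -0.77  2.15]
board 1 [-0.38  0.47 -0.33 -0.   -0.77 -0.99]
```

Run:
```python
from ik import *; from h import *
flip=np.diag([-1,-1,1.]); rng=np.random.default_rng(2)
for nm,p in (('brush',unslope([.075,-.059,.0385])),('up',unslope([.075,-.059,.12])),('stone',unslope([.08,-.065,.017]))):
  for fl in(0,1):
    for tilt in (0,5,10,15):   # less lean about slope y
      Rm=Rslope()@R.from_euler('y',tilt,degrees=True).as_matrix()
      if fl: Rm=Rm@flip
      rs=sorted([IK(p,Rm,rng.uniform(LO,HI)) for _ in range(25)],key=lambda r:r.cost)
      out=[]
      for r in rs[:25]:
        if r.cost<rs[0].cost*1.5+1e-8 and not any(abs(r.x-o).max()<.05 for o in out):
            out.append(r.x); P,Rr=FK(r.x,L); print(nm,fl,tilt,'z dir',Rm[:,2].round(2),r.x.round(2),'pos err mm',((P-p)*1e3).round(1),'ang',np.degrees(np.arccos(np.clip((np.trace(Rr.T@Rm)-1)/2,-1,1))).round(2))
```

```text
brush 0 0 z dir [ 0.57  0.07 -0.82] [ 0.03  0.16 -0.8  -3.03 -0.   -1.61] pos err mm [-0.1  1.  -0.2] ang 2.94
brush 0 5 z dir [ 0.64  0.08 -0.77] [ 0.05  0.16 -0.74 -2.71 -0.05 -1.94] pos err mm [-0.1  0.6 -0.5] ang 1.8
brush 0 10 z dir [ 0.7   0.08 -0.71] [-0.    0.17 -0.82 -2.74 -0.22 -1.88] pos err mm [-0. -0.  0.] ang 0.0
brush 0 15 z dir [ 0.76  0.09 -0.64] [-0.04  0.23 -0.95 -2.87 -0.48 -1.71] pos err mm [ 0. -0. -0.] ang 0.0
brush 1 0 z dir [ 0.57  0.07 -0.82] [ 0.03  0.16 -0.8  -3.03 -0.    1.53] pos err mm [-0.1  1.  -0.2] ang 2.94
brush 1 5 z dir [ 0.64  0.08 -0.77] [ 0.05  0.16 -0.74 -2.71 -0.05  1.2 ] pos err mm [-0.1  0.6 -0.5] ang 1.8
brush 1 10 z dir [ 0.7   0.08 -0.71] [-0.    0.17 -0.82 -2.74 -0.22  1.26] pos err mm [-0. -0.  0.] ang 0.0
brush 1 15 z dir [ 0.76  0.09 -0.64] [-0.04  0.23 -0.95 -2.87 -0.48  1.44] pos err mm [-0. -0.  0.] ang 0.0
up 0 0 z dir [ 0.57  0.07 -0.82] [ 0.02 -0.04 -0.89 -3.03 -0.   -1.61] pos err mm [ 0.2  1.5 -4.6] ang 7.43
up 0 0 z dir [ 0.57  0.07 -0.82] [ 0.78 -0.02 -1.02  1.01 -0.36 -0.02] pos err mm [2.5 1.5 4.4] ang 7.73
up 0 5 z dir 
[... 1131 characters left out ...]
0.06 -1.99] pos err mm [-0.1  0.5 -0.5] ang 1.5
stone 0 10 z dir [ 0.7   0.08 -0.71] [-0.02  0.23 -0.82 -2.77 -0.28 -1.83] pos err mm [-0. -0.  0.] ang 0.0
stone 0 15 z dir [ 0.76  0.09 -0.64] [-0.06  0.29 -0.93 -2.87 -0.53 -1.69] pos err mm [ 0. -0. -0.] ang 0.0
stone 1 0 z dir [ 0.57  0.07 -0.82] [ 0.02  0.21 -0.76 -2.98 -0.02  1.49] pos err mm [-0.1  1.  -0.3] ang 3.02
stone 1 5 z dir [ 0.64  0.08 -0.77] [ 0.04  0.21 -0.7  -2.66 -0.06  1.15] pos err mm [-0.1  0.5 -0.5] ang 1.5
stone 1 10 z dir [ 0.7   0.08 -0.71] [-0.02  0.23 -0.82 -2.77 -0.28  1.31] pos err mm [ 0. -0. -0.] ang 0.0
stone 1 15 z dir [ 0.76  0.09 -0.64] [-0.06  0.29 -0.93 -2.87 -0.53  1.45] pos err mm [ 0.  0. -0.] ang 0.0
```

Run:
```python
from ik import *; from h import *
rng=np.random.default_rng(2)
for nm,b in (('brush',[.075,-.059,.040]),('brush+40',[.075,-.059,.08]),('stone',[.08,-.065,.018]),('stone+40',[.08,-.065,.058])):
   for tilt in (-3,-6,-10,-15):
    for dz in (0,):
      p=unslope(b)
      Rm=Rslope()@R.from_euler('y',tilt,degrees=True).as_matrix()
      q0=np.array([.6,.1,-.9,1.,-.4,-.2])
      rs=sorted([IK(p,Rm,q0+rng.uniform(-.5,.5,6)) for _ in range(8)],key=lambda r:r.cost)
      for r in rs[:1]:
            P,Rr=FK(r.x,L); print(nm,tilt,r.x.round(2),'pos err mm',((P-p)*1e3).round(1),'ang',np.degrees(np.arccos(np.clip((np.trace(Rr.T@Rm)-1)/2,-1,1))).round(2))
```

```text
brush -3 [ 0.43  0.16 -1.02  1.67 -0.17 -0.39] pos err mm [4.6 2.5 3.3] ang 7.16
brush -6 [ 0.42  0.16 -1.02  1.67 -0.15 -0.37] pos err mm [3.9 1.9 1.9] ang 4.52
brush -10 [ 0.46  0.16 -1.02  1.54 -0.14 -0.28] pos err mm [0.9 0.4 0.6] ang 1.34
brush -15 [ 0.73  0.18 -0.89  0.76 -0.29  0.25] pos err mm [-0. -0. -0.] ang 0.0
brush+40 -3 [ 0.66  0.07 -1.02  1.18 -0.26 -0.09] pos err mm [2.3 1.3 3.6] ang 6.57
brush+40 -6 [ 0.66  0.07 -1.02  1.16 -0.25 -0.07] pos err mm [1.3 0.7 2.1] ang 3.83
brush+40 -10 [ 0.66  0.07 -1.02  1.13 -0.24 -0.05] pos err mm [0.  0.  0.1] ang 0.15
brush+40 -15 [ 0.81  0.1  -0.85  0.58 -0.4   0.37] pos err mm [ 0.  0. -0.] ang 0.0
stone -3 [ 0.42  0.2  -1.    1.67 -0.17 -0.38] pos err mm [0.5 1.2 4.6] ang 8.43
stone -6 [ 0.4   0.2  -1.    1.67 -0.15 -0.36] pos err mm [0.4 0.7 3.2] ang 5.77
stone -10 [ 0.38  0.2  -1.    1.67 -0.11 -0.34] pos err mm [0.2 0.2 1.2] ang 2.19
stone -15 [ 0.65  0.22 -0.9   0.89 -0.23  0.18] pos err mm [-0. -0. -0.] ang 0.0
stone+40 -3 [ 0.54  0.12 -1.02  1.38 -0.21 -0.2 ] pos err mm [3.  1.7 3.6] ang 6.91
stone+40 -6 [ 0.54  0.11 -1.02  1.35 -0.2  -0.17] pos err mm [1.7 0.9 2.2] ang 4.24
stone+40 -10 [ 0.55  0.11 -1.02  1.32 -0.18 -0.13] pos err mm [0.2 0.1 0.3] ang 0.62
stone+40 -15 [ 0.76  0.14 -0.86  0.64 -0.35  0.35] pos err mm [ 0. -0.  0.] ang 0.0
```

```bash
cat >> h.py <<'E'
RT=R.from_euler('y',-15,degrees=True).as_matrix()
def tip(q,Rm): return unslope(q)-.014*Rm[:,2]   # TCP for fingertip centre at slope coords q
E
python3 - <<'E'
from h import *
Rm=Rslope()@RT; print(Rm[:,2])
go(tip([.075,-.059,.066],Rm),Rm,'pre')
E
```

```text
[ 0.33961421  0.04049654 -0.93969262]
pre trans cm [-4.92  1.92  1.91] rot deg [  0.93 -12.5    0.05] rows>= 1.8
```

{"op": "move_arm", "data": {"rows": [{"translation":[-4.9,1.9,1.9],"rot":[0.9,-12.5,0],"hand":0.4},{"translation":[-4.9,1.9,1.9],"rot":[0.9,-12.5,0],"hand":0.4},{"translation":[-4.9,1.9,1.9],"rot":[0.9,-12.5,0],"hand":0.4},{"translation":[-4.9,1.9,1.9],"rot":[0.9,-12.5,0],"hand":0.4},{"translation":[-4.9,1.9,1.9],"rot":[0.9,-12.5,0],"hand":0.4},{"translation":[-4.9,1.9,1.9],"rot":[0.9,-12.5,0],"hand":0.4},{"translation":[-4.9,1.9,1.9],"rot":[0.9,-12.5,0],"hand":0.4},{"translation":[-4.9,1.9,1.9],"rot":[0.9,-12.5,0],"hand":0.4}]}}

```text
t: 3.83
eef_pos: [0.53, 0.2064, 0.1419]
ee_rot: [-3.141, -0.352, 0.122]
force: [-0.1, 1.1, 1.4]
width: 0.0528
gripper_force: 0.0
```

```bash
cat > st.py <<'E'
from h import *
s=arm.get_state(); print(s['q'].round(2),'tip slope mm',(slope(s['eef_pos']+.014*rot(s['ee_rot'])[:,2])*1000).round(1))
E
python3 st.py; python3 w.py w2
python3 - <<'E'
from h import *
Rm=Rslope()@RT
go(tip([.075,-.059,.066],Rm),Rm,'pre')
go(tip([.075,-.059,.026],Rm),Rm,'grasp')
z=np.load('w2.npz'); q=slope(z['P'])*1000; V=cv2.cvtColor(z['im'],cv2.COLOR_RGB2HSV)
ok=(z['d']>0)&(abs(q[...,1]+70)<64)&(q[...,0]>90)&(q[...,0]<150); q=q[ok];hs=V[ok]
for nm,lo,hi in (('slope',-6,5),('wood',8,16),('grey',18,26),('handle',30,39)):
    m=(q[:,2]>lo)&(q[:,2]<hi)
    if m.sum(): print(nm,m.sum(),np.percentile(q[m][:,1],[1,50,99]).round(1),np.median(q[m][:,2]).round(1))
E
```

```text
[ 0.81  0.1  -0.84  0.58 -0.41  0.38] tip slope mm [ 76.6 -56.3  67. ]
pre trans cm [-0.17  0.2   0.15] rot deg [-0.06 -0.23  0.2 ] rows>= 0.1
grasp trans cm [0.85 0.21 4.01] rot deg [-0.06 -0.23  0.2 ] rows>= 1.0
slope 16706 [-132.6  -99.8   -6.7] -0.9
wood 1908 [-133.7 -132.1  -37.1] 11.1
grey 6816 [-89.6 -77.5 -40.4] 21.3
handle 7246 [-71.1 -59.5 -48.1] 33.3
```

{"op": "move_arm", "data": {"rows": [{"translation":[0.3,0.2,1.0],"rot":[0,0,0],"hand":0.4},{"translation":[0.5,0.2,2.0],"rot":[0,0,0],"hand":0.4},{"translation":[0.7,0.2,3.0],"rot":[0,0,0],"hand":0.4},{"translation":[0.7,0.2,3.0],"rot":[0,0,0],"hand":0.4},{"translation":[0.7,0.2,3.0],"rot":[0,0,0],"hand":0.4}]}}

```text
t: 4.3
eef_pos: [0.5469, 0.2026, 0.115]
ee_rot: [3.14, -0.35, 0.118]
force: [0.1, -0.7, -0.0]
width: 0.0523
gripper_force: 0.0
```

```bash
python3 st.py
python3 - <<'E'
from h import *
Rm=Rslope()@RT
go(tip([.075,-.0592,.026],Rm),Rm,'grasp')
E
```

```text
[ 0.74  0.16 -0.87  0.69 -0.32  0.31] tip slope mm [ 74.4 -62.1  35.5]
grasp trans cm [ 0.3  -0.29  0.91] rot deg [ 0.08 -0.03 -0.03] rows>= 0.2
```

{"op": "move_arm", "data": {"rows": [{"translation":[0.1,-0.2,0.4],"rot":[0,0,0],"hand":0.4},{"translation":[0.3,-0.2,0.9],"rot":[0,0,0],"hand":0.4},{"translation":[0.3,-0.2,0.9],"rot":[0,0,0],"hand":0.4},{"translation":[0.3,-0.2,0.9],"rot":[0,0,0],"hand":0.4},{"translation":[0.3,-0.2,0.9],"rot":[0,0,0],"hand":0.4}]}}

```text
t: 4.72
eef_pos: [0.5524, 0.206, 0.1078]
ee_rot: [-3.141, -0.35, 0.117]
force: [1.1, -0.2, -0.3]
width: 0.0526
gripper_force: 0.0
```

```bash
python3 st.py
```

```text
[ 0.73  0.18 -0.88  0.74 -0.3   0.27] tip slope mm [ 75.2 -59.3  26.3]
```

Spot on. I'll close on the handle gently.

{"op": "move_arm", "data": {"rows": [{"translation":[0,0,0],"rot":[0,0,0],"hand":0.7},{"translation":[0,0,0],"rot":[0,0,0],"hand":0.8},{"translation":[0,0,0],"rot":[0,0,0],"hand":0.9},{"translation":[0,0,0],"rot":[0,0,0],"hand":0.9},{"translation":[0,0,0],"rot":[0,0,0],"hand":0.9},{"translation":[0,0,0],"rot":[0,0,0],"hand":0.9}], "squeeze": 15}}

```text
t: 5.22
eef_pos: [0.5524, 0.2059, 0.1075]
ee_rot: [-3.141, -0.349, 0.116]
force: [-1.8, -1.1, 1.5]
width: 0.0238
gripper_force: 14.9
```

```bash
python3 st.py
python3 - <<'E'
from h import *
Rm=Rslope()@RT
go(tip([.075,-.0592,.076],Rm),Rm,'lift'); go(tip([.04,-.0592,.105],Rm),Rm,'lift2')
p=tip([.04,-.0592,.105],Rm).copy(); p[1]=-.18; go(p,Rm,'side')
E
```

```text
[ 0.73  0.18 -0.88  0.74 -0.29  0.27] tip slope mm [ 74.9 -59.4  26. ]
lift trans cm [-1.28 -0.02 -4.83] rot deg [-0.01 -0.   -0.13] rows>= 1.2
lift2 trans cm [-5.41 -0.01 -6.72] rot deg [-0.01 -0.   -0.13] rows>= 2.1
side trans cm [-9.53 37.47 -8.26] rot deg [-0.01 -0.   -0.13] rows>= 9.5
```

{"op": "move_arm", "data": {"rows": [{"translation":[-0.3,0,-1.0],"rot":[0,0,0],"hand":0.9},{"translation":[-0.6,0,-2.4],"rot":[0,0,0],"hand":0.9},{"translation":[-1.3,0,-4.8],"rot":[0,0,0],"hand":0.9},{"translation":[-1.8,3,-5.8],"rot":[0,0,0],"hand":0.9},{"translation":[-2.0,6,-6],"rot":[0,0,0],"hand":0.9},{"translation":[-3,10,-6.5],"rot":[0,0,0],"hand":0.9},{"translation":[-4,14,-7],"rot":[0,0,0],"hand":0.9},{"translation":[-5,18,-7],"rot":[0,0,0],"hand":0.9}]}}

```text
t: 5.88
eef_pos: [0.5021, 0.0177, 0.1566]
ee_rot: [-3.14, -0.351, 0.118]
force: [1.7, -1.0, -0.0]
width: 0.0242
gripper_force: 15.0
```

```bash
python3 st.py
python3 - <<'E'
from h import *
s=arm.get_state(); print(s['width'],s['eef_pos'])
# brush flat: brush frame = slope-aligned; tool= level heading yaw 0.208 then RT
Rb=Rdown(.208)@RT
# tray centre .4905,-.1805 ; brush origin y=0 at tray centre: grasp is y=-17 along tray x -> 
ax=np.array([np.cos(.208),np.sin(.208),0]); tipc=np.array([.4905,-.1805,0])-.017*ax
go(tipc+[0,0,.014+.06]-.014*Rb[:,2],Rb,'above tray')
E
```

```text
[ 0.51 -0.04 -0.87  0.31 -0.44  0.91] tip slope mm [  44.  -240.4  107.7]
0.02424709103680815 [0.50211193 0.01769113 0.15658175]
above tray trans cm [-6.89 19.67  4.8 ] rot deg [  0.15 -35.06  -5.23] rows>= 5.1
```

Run:
```python
from ik import *; from h import *
q=arm.get_state()['q']
for nm,p,y in (('tray',[.474,-.184,.05],.208),('trayhi',[.474,-.184,.1],.208),('board',[.478,-.4,.04],.2),('boardhi',[.478,-.4,.12],.2)):
    Rb=Rdown(y)@RT; r=IK(np.array(p),Rb,q); print(nm,Rb[:,2].round(2),r.cost,r.x.round(2))
```

```text
tray [-0.25 -0.05 -0.97] 6.930689650711235e-28 [ 0.05  0.43 -0.43  0.05 -0.97  1.7 ]
trayhi [-0.25 -0.05 -0.97] 6.734083297065261e-28 [ 0.05  0.36 -0.39  0.05 -1.08  1.7 ]
board [-0.25 -0.05 -0.97] 2.21584946193061e-30 [-0.31  0.57 -0.25  0.15 -1.    1.98]
boardhi [-0.25 -0.05 -0.97] 1.6073584230507482e-27 [-0.31  0.48 -0.18  0.14 -1.15  2.01]
```

{"op": "move_arm", "data": {"rows": [{"translation":[-6.9,19.7,4.8],"rot":[0,-35,-5.2],"hand":0.9},{"translation":[-6.9,19.7,4.8],"rot":[0,-35,-5.2],"hand":0.9},{"translation":[-6.9,19.7,4.8],"rot":[0,-35,-5.2],"hand":0.9},{"translation":[-6.9,19.7,4.8],"rot":[0,-35,-5.2],"hand":0.9},{"translation":[-6.9,19.7,4.8],"rot":[0,-35,-5.2],"hand":0.9},{"translation":[-6.9,19.7,4.8],"rot":[0,-35,-5.2],"hand":0.9},{"translation":[-6.9,19.7,4.8],"rot":[0,-35,-5.2],"hand":0.9},{"translation":[-6.9,19.7,4.8],"rot":[0,-35,-5.2],"hand":0.9}]}}

```text
t: 6.55
eef_pos: [0.4771, -0.1835, 0.0848]
ee_rot: [3.139, 0.266, 0.202]
force: [-0.9, -0.1, 0.5]
width: 0.0237
gripper_force: 15.0
```

```bash
cat > tr.py <<'E'
from h import *
Rb=Rdown(.208)@RT; s=arm.get_state(); print('tip z',s['eef_pos']+.014*rot(s['ee_rot'])[:,2],s['width'])
ax=np.array([np.cos(.208),np.sin(.208),0]); tipc=np.array([.4905,-.1805,0])-.017*ax
go(tipc+[0,0,.014+.0055]-.014*Rb[:,2],Rb,'release')
E
python3 tr.py; python3 w.py w3
python3 - <<'E'
from h import *
im,d=arm.grab_frame('side'); cv2.imwrite('pics/s3.png',cv2.resize(im[190:420,200:500,::-1],None,fx=2.5,fy=2.5))
z=np.load('w3.npz'); P=z['P']; hs=cv2.cvtColor(z['im'],cv2.COLOR_RGB2HSV)
b=(z['d']>0)&(abs(hs[...,0].astype(int)-108)<10)&(hs[...,1]>150)&(P[...,2]<.05)
for nm,m in(('all',b),('floor',b&(P[...,2]<.018))): print(nm,cv2.minAreaRect((P[m][:,:2]*1000).astype(np.float32)),np.median(P[m][:,2]))
E
```

```text
tip z [ 0.47349521 -0.1842749   0.07125662] 0.023678564312518736
release trans cm [ 1.4  -0.03  4.98] rot deg [ 0.04  0.25 -0.32] rows>= 1.2
all ((509.56622314453125, -168.00863647460938), (164.52882385253906, 18.137216567993164), 49.54220199584961) 0.023121026530239328
floor ((548.7763061523438, -127.46065521240234), (44.252838134765625, 9.092779159545898), 50.89095687866211) 0.014306119198139317
```

View pics/s3.png

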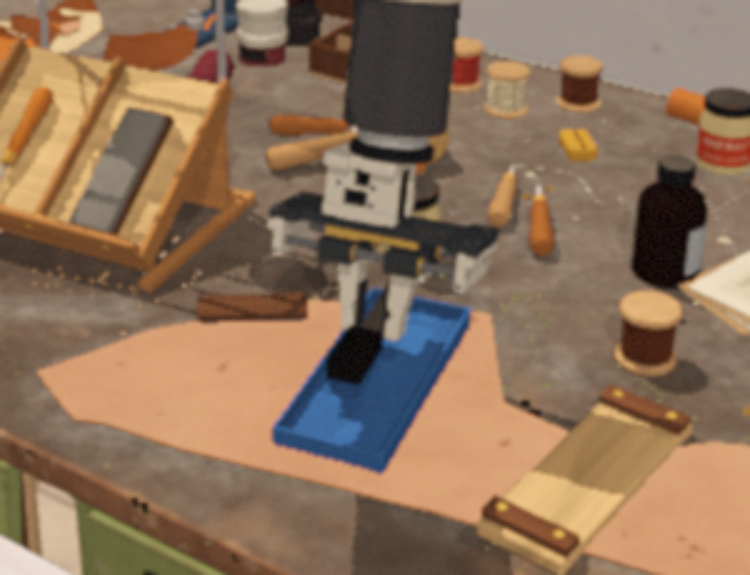

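The brush is held at crop (360,340), lined up over the tray, and the stone is still in the rack at (125,170). Lowering now.

{"op": "move_arm", "data": {"rows": [{"translation":[0.4,0,1.4],"rot":[0,0.2,-0.3],"hand":0.9},{"translation":[0.7,0,2.6],"rot":[0,0.2,-0.3],"hand":0.9},{"translation":[1.0,0,3.6],"rot":[0,0.2,-0.3],"hand":0.9},{"translation":[1.2,0,4.3],"rot":[0,0.2,-0.3],"hand":0.9},{"translation":[1.3,0,4.6],"rot":[0,0.2,-0.3],"hand":0.9},{"translation":[1.4,0,4.9],"rot":[0,0.2,-0.3],"hand":0.9},{"translation":[1.4,0,4.9],"rot":[0,0.2,-0.3],"hand":0.9},{"translation":[1.4,0,4.9],"rot":[0,0.2,-0.3],"hand":0.9}]}}

```text
t: 7.32
eef_pos: [0.4788, -0.1822, 0.0364]
ee_rot: [3.14, 0.258, 0.211]
force: [0.3, -0.2, -0.1]
width: 0.0235
gripper_force: 15.0
```

```bash
python3 tr.py
```

```text
tip z [ 0.47535356 -0.18300675  0.02285718] 0.023527521829771927
release trans cm [-0.07  0.07  0.37] rot deg [ 0.15 -0.2   0.15] rows>= 0.1
```

{"op": "move_arm", "data": {"rows": [{"translation":[0,0,0.2],"rot":[0,0,0],"hand":0.9},{"translation":[0.1,0,0.35],"rot":[0,0,0],"hand":0.9},{"translation":[0.1,0,0.35],"rot":[0,0,0],"hand":0.9},{"translation":[0.1,0,0.35],"rot":[0,0,0],"hand":0.9}]}}

```text
t: 7.65
eef_pos: [0.4789, -0.1824, 0.0326]
ee_rot: [3.14, 0.258, 0.211]
force: [0.3, 0.1, 1.4]
width: 0.0236
gripper_force: 15.0
```

```bash
python3 tr.py
```

```text
tip z [ 0.47542714 -0.1831919   0.01903606] 0.02357906266734882
release trans cm [-0.17  0.05 -0.  ] rot deg [ 0.15 -0.2   0.14] rows>= 0.0
```

{"op": "move_arm", "data": {"rows": [{"translation":[0,0,0],"rot":[0,0,0],"hand":0.65},{"translation":[0,0,0],"rot":[0,0,0],"hand":0.58},{"translation":[0,0,0],"rot":[0,0,0],"hand":0.58},{"translation":[-0.3,0,-1],"rot":[0,0,0],"hand":0.58},{"translation":[-1,0,-3.5],"rot":[0,0,0],"hand":0.58},{"translation":[-2,0,-7],"rot":[0,0,0],"hand":0.4},{"translation":[-2.8,0,-10],"rot":[0,0,0],"hand":0.3},{"translation":[-2.8,0,-10],"rot":[0,0,0],"hand":0.3}]}}

```text
t: 8.32
eef_pos: [0.4804, -0.1831, 0.1429]
ee_rot: [3.137, 0.25, 0.211]
force: [1.3, -0.4, -0.1]
width: 0.0518
gripper_force: 0.0
```

```bash
python3 st.py
python3 - <<'E'
from h import *
im,d=arm.grab_frame('scene'); c=cam('scene'); P=cloud('scene',d,c); cv2.imwrite('pics/s4.png',cv2.resize(im[200:440,200:440,::-1],None,fx=2.5,fy=2.5))
hs=cv2.cvtColor(im,cv2.COLOR_RGB2HSV)
m=(d>0)&(np.hypot(P[...,0]-.49,P[...,1]+.18)<.12)&(hs[...,2]<70)&(hs[...,1]<120)&(P[...,2]<.05); q=P[m]
if m.sum()>20: print(m.sum(),cv2.minAreaRect((q[:,:2]*1000).astype(np.float32)),np.percentile(q[:,2],[5,50,95]))
# next: stone pre-grasp waypoint
Rm=Rslope()@RT
p=tip([.08,-.065,.10],Rm)
go(p,Rm,'stone hover'); p2=p.copy(); p2[1]-=.22; go(p2,Rm,'side wp'); print(p,p2)
E
```

```text
[ 0.05  0.31 -0.34  0.05 -1.16  1.71] tip slope mm [  -8.  -437.5  126.9]
529 ((489.39398193359375, -177.85397338867188), (179.96876525878906, 37.309600830078125), 14.950308799743652) [0.02204023 0.03136968 0.03890605]
stone hover trans cm [ 10.29 -36.25  -5.94] rot deg [-0.06 34.39  5.4 ] rows>= 9.1
side wp trans cm [  5.83 -14.74  -4.72] rot deg [-0.06 34.39  5.4 ] rows>= 4.9
[0.51505868 0.19585819 0.17095702] [ 0.51505868 -0.02414181  0.17095702]
```

View pics/s4.png

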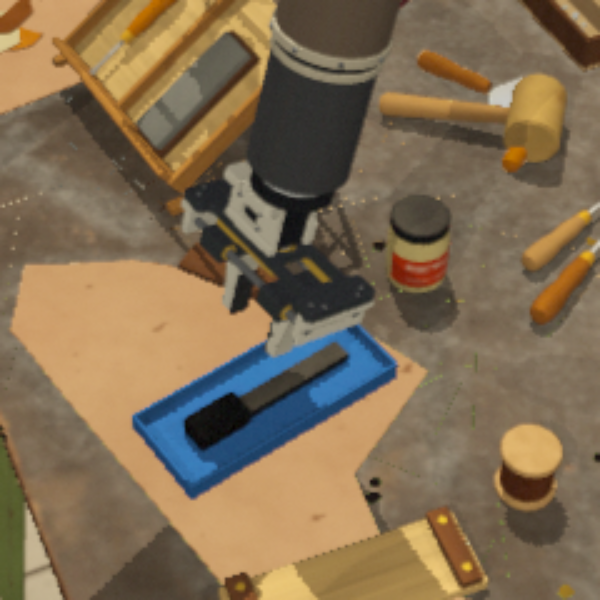

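The brush lies flat in the blue tray (crop 265,395), and the stone is untouched. Now for the stone.

{"op": "move_arm", "data": {"rows": [{"translation":[5.8,-14.7,-4.7],"rot":[0,34.4,5.4],"hand":0.18},{"translation":[5.8,-14.7,-4.7],"rot":[0,34.4,5.4],"hand":0.18},{"translation":[5.8,-14.7,-4.7],"rot":[0,34.4,5.4],"hand":0.18},{"translation":[5.8,-14.7,-4.7],"rot":[0,34.4,5.4],"hand":0.18},{"translation":[5.8,-14.7,-4.7],"rot":[0,34.4,5.4],"hand":0.18},{"translation":[5.8,-14.7,-4.7],"rot":[0,34.4,5.4],"hand":0.18},{"translation":[5.8,-14.7,-4.7],"rot":[0,34.4,5.4],"hand":0.18},{"translation":[5.8,-14.7,-4.7],"rot":[0,34.4,5.4],"hand":0.18}]}}

```text
t: 9.03
eef_pos: [0.5128, -0.0243, 0.1672]
ee_rot: [-3.139, -0.342, 0.118]
force: [0.4, 0.8, 0.4]
width: 0.0717
gripper_force: 0.0
```

```bash
python3 st.py
python3 - <<'E'
from h import *
Rm=Rslope()@RT
go(tip([.08,-.065,.068],Rm),Rm,'stone hover')
E
```

```text
[ 0.4  -0.03 -0.78  0.19 -0.5   1.14] tip slope mm [  54.6 -283.3  113.1]
stone hover trans cm [  3.63 -21.83   3.72] rot deg [-0.12  0.38 -0.02] rows>= 5.4
```

{"op": "move_arm", "data": {"rows": [{"translation":[0.6,-4,0.5],"rot":[0,0.4,0],"hand":0.18},{"translation":[1.2,-8,1],"rot":[0,0.4,0],"hand":0.18},{"translation":[1.8,-12,1.5],"rot":[0,0.4,0],"hand":0.18},{"translation":[2.4,-16,2],"rot":[0,0.4,0],"hand":0.18},{"translation":[3,-20,2.8],"rot":[0,0.4,0],"hand":0.18},{"translation":[3.6,-21.8,3.7],"rot":[0,0.4,0],"hand":0.18},{"translation":[3.6,-21.8,3.7],"rot":[0,0.4,0],"hand":0.18},{"translation":[3.6,-21.8,3.7],"rot":[0,0.4,0],"hand":0.18}]}}

```text
t: 9.7
eef_pos: [0.5345, 0.1986, 0.1438]
ee_rot: [-3.141, -0.348, 0.118]
force: [-0.1, -0.2, 0.5]
width: 0.072
gripper_force: 0.0
```

```bash
python3 st.py; python3 w.py w5
python3 - <<'E'
from h import *
Rm=Rslope()@RT
z=np.load('w5.npz'); q=slope(z['P'])*1000
ok=(z['d']>0)&(abs(q[...,1]+70)<64); q=q[ok]
for k in (70,90,110,130):
  for nm,lo,hi in (('slope',-6,5),('wood',8,16),('grey',18,26)):
    m=(q[:,2]>lo)&(q[:,2]<hi)&(q[:,0]>k)&(q[:,0]<k+20)&(abs(q[:,1]+65)<50)
    if m.sum(): print(k,nm,m.sum(),np.percentile(q[m][:,1],[1,50,99]).round(1),np.median(q[m][:,2]).round(1))
m=(q[:,2]>18)&(q[:,2]<26)&(q[:,0]<190)&(abs(q[:,1]+65)<20); print('grey top u',np.percentile(q[m][:,0],[2,99.5]))
m=(q[:,2]>9)&(q[:,2]<14)&(q[:,0]<190)&(abs(q[:,1]+65)<20); print('wood top u',np.percentile(q[m][:,0],[2,98]))
go(tip([.08,-.0648,.068],Rm),Rm,'hover');go(tip([.08,-.0648,.0035],Rm),Rm,'grasp')
E
```

```text
[ 0.79  0.1  -0.82  0.54 -0.42  0.42] tip slope mm [ 80.5 -64.6  66.5]
70 slope 2374 [-114.5  -35.5  -15.5] -0.8
70 wood 208 [-93.1 -39.2 -37.3] 10.8
70 grey 3273 [-89.4 -65.3 -41.1] 21.5
90 slope 2731 [-114.6  -35.5  -15.4] -0.8
90 wood 246 [-93.1 -39.1 -37.1] 10.8
90 grey 3826 [-89.4 -65.3 -40.9] 21.4
110 slope 3151 [-114.5  -35.5  -15.4] -0.8
110 wood 287 [-93.  -38.9 -37.1] 10.8
110 grey 4465 [-89.2 -65.2 -40.9] 21.4
130 slope 3687 [-114.6  -94.5  -15.3] -0.9
130 wood 335 [-92.9 -38.9 -37. ] 10.7
130 grey 5298 [-89.1 -65.1 -40.7] 21.4
grey top u [ 28.37972222 154.50847625]
wood top u [154.56106864 159.69498784]
hover trans cm [-0.05 -0.07 -0.1 ] rot deg [-0.04  0.06 -0.1 ] rows>= 0.0
grasp trans cm [ 1.63 -0.07  6.13] rot deg [-0.04  0.06 -0.1 ] rows>= 1.5
```

{"op": "move_arm", "data": {"rows": [{"translation":[0.4,0,1.5],"rot":[0,0,0],"hand":0.18},{"translation":[0.8,0,3.0],"rot":[0,0,0],"hand":0.18},{"translation":[1.2,0,4.4],"rot":[0,0,0],"hand":0.18},{"translation":[1.4,0,5.2],"rot":[0,0,0],"hand":0.18},{"translation":[1.5,0,5.6],"rot":[0,0,0],"hand":0.18},{"translation":[1.6,0,5.9],"rot":[0,0,0],"hand":0.18},{"translation":[1.6,0,5.9],"rot":[0,0,0],"hand":0.18},{"translation":[1.6,0,5.9],"rot":[0,0,0],"hand":0.18}]}}

```text
t: 10.42
eef_pos: [0.5687, 0.2009, 0.0947]
ee_rot: [-3.139, -0.349, 0.116]
force: [-0.4, -0.3, 0.4]
width: 0.0718
gripper_force: 0.0
```

```bash
python3 st.py
python3 - <<'E'
from h import *
Rm=Rslope()@RT
go(tip([.08,-.0651,.0032],Rm),Rm,'grasp')
E
```

```text
[ 0.67  0.22 -0.89  0.82 -0.24  0.24] tip slope mm [ 80.4 -66.3   6.7]
grasp trans cm [ 0.05 -0.12  0.35] rot deg [-0.08 -0.02 -0.16] rows>= 0.1
```

Last few millimetres, then close.

{"op": "move_arm", "data": {"rows": [{"translation":[0,-0.1,0.2],"rot":[0,0,0],"hand":0.18},{"translation":[0.1,-0.1,0.35],"rot":[0,0,0],"hand":0.18},{"translation":[0.1,-0.1,0.35],"rot":[0,0,0],"hand":0.26},{"translation":[0.1,-0.1,0.35],"rot":[0,0,0],"hand":0.32},{"translation":[0.1,-0.1,0.35],"rot":[0,0,0],"hand":0.4},{"translation":[0.1,-0.1,0.35],"rot":[0,0,0],"hand":0.6},{"translation":[0.1,-0.1,0.35],"rot":[0,0,0],"hand":0.6},{"translation":[0.1,-0.1,0.35],"rot":[0,0,0],"hand":0.6}], "squeeze": 55}}

```text
t: 11.08
eef_pos: [0.5704, 0.2024, 0.0917]
ee_rot: [-3.14, -0.349, 0.116]
force: [2.4, -4.4, 2.1]
width: 0.055
gripper_force: 55.0
```

```bash
python3 st.py
python3 - <<'E'
from h import *
Rm=Rslope()@RT
go(tip([.08,-.0651,.056],Rm),Rm,'lift')
E
```

```text
[ 0.66  0.22 -0.89  0.86 -0.23  0.21] tip slope mm [ 80.2 -65.    3.1]
lift trans cm [-1.38  0.01 -5.1 ] rot deg [-0.05 -0.01 -0.12] rows>= 1.3
```

{"op": "move_arm", "data": {"rows": [{"translation":[-0.1,0,-0.5],"rot":[0,0,0],"hand":0.6},{"translation":[-0.2,0,-1.1],"rot":[0,0,0],"hand":0.6},{"translation":[-0.4,0,-1.8],"rot":[0,0,0],"hand":0.6},{"translation":[-0.6,0,-2.6],"rot":[0,0,0],"hand":0.6},{"translation":[-0.8,0,-3.4],"rot":[0,0,0],"hand":0.6},{"translation":[-1.1,0,-4.2],"rot":[0,0,0],"hand":0.6},{"translation":[-1.3,0,-5],"rot":[0,0,0],"hand":0.6},{"translation":[-1.5,0,-5.6],"rot":[0,0,0],"hand":0.6}]}}

```text
t: 11.75
eef_pos: [0.536, 0.1987, 0.1383]
ee_rot: [-3.14, -0.347, 0.118]
force: [0.0, -0.2, -4.8]
width: 0.0553
gripper_force: 55.0
```

```bash
python3 st.py; python3 w.py w6
python3 - <<'E'
from h import *
Rm=Rslope()@RT
p=tip([.06,-.065,.10],Rm); p[1]=-.05; go(p,Rm,'side')
s=arm.get_state(); print(s['eef_pos'],s['width'],s['force'])
z=np.load('w6.npz'); q=slope(z['P'])*1000
m=(z['d']>0)&(abs(q[...,1]+65)<22)&(q[...,2]>60)&(q[...,0]>100)&(q[...,0]<190); q=q[m]
print(m.sum(),[ (k,np.median(q[(q[:,0]>k)&(q[:,0]<k+10)][:,2]).round(1)) for k in range(100,160,10)],np.percentile(q[:,0],99))
E
```

```text
[ 0.79  0.11 -0.83  0.56 -0.4   0.41] tip slope mm [ 78.6 -64.6  61.1]
side trans cm [-5.53 24.26 -4.22] rot deg [-0.12  0.04 -0.06] rows>= 6.1
[0.53603845 0.1987804  0.13927145] 0.054937711091731074 [-1.05408964 -0.39282529 -4.2401637 ]
54177 [(100, np.float64(79.5)), (110, np.float64(79.4)), (120, np.float64(144.0)), (130, np.float64(156.1)), (140, np.float64(79.4)), (150, np.float64(69.8))] 158.24453557709163
```

{"op": "move_arm", "data": {"rows": [{"translation":[-0.5,1,-0.5],"rot":[0,0,0],"hand":0.6},{"translation":[-1,3,-1],"rot":[0,0,0],"hand":0.6},{"translation":[-1.5,6,-1.5],"rot":[0,0,0],"hand":0.6},{"translation":[-2.5,9.5,-2],"rot":[0,0,0],"hand":0.6},{"translation":[-3.5,13,-2.6],"rot":[0,0,0],"hand":0.6},{"translation":[-4.5,17,-3.2],"rot":[0,0,0],"hand":0.6},{"translation":[-5,21,-3.8],"rot":[0,0,0],"hand":0.6},{"translation":[-5.5,24.2,-4.2],"rot":[0,0,0],"hand":0.6}]}}

```text
t: 12.47
eef_pos: [0.4981, -0.0514, 0.1585]
ee_rot: [-3.139, -0.348, 0.118]
force: [1.6, -0.4, -6.1]
width: 0.0554
gripper_force: 55.0
```

```bash
python3 st.py
python3 - <<'E'
from h import *
# refine board pose
for n in ('scene','side'):
    c=cam(n); im,d=arm.grab_frame(n); P=cloud(n,d,c); hs=cv2.cvtColor(im,cv2.COLOR_RGB2HSV)
    np.savez(n+'7.npz',im=im,d=d)
    near=(d>0)&(np.hypot(P[...,0]-.478,P[...,1]+.4)<.14)
    ax=np.array([np.cos(.2),np.sin(.2)])
    m=near&(P[...,2]>.010)&(P[...,2]<.018); m=cv2.morphologyEx(m.astype(np.uint8),cv2.MORPH_OPEN,np.ones((3,3)))
    k,l,st,ce=cv2.connectedComponentsWithStats(m); i=1+st[1:,4].argmax(); q=P[l==i]; q2=(q[:,:2]*1000).astype(np.float32)
    print(n,'top',len(q),cv2.minAreaRect(q2),np.median(q[:,2]),q.mean(0).round(4))
    m2=near&(P[...,2]>.0205)&(P[...,2]<.03); q=P[m2]; x=(q[:,:2]-[.478,-.4])@ax
    for s in(x<-.05,x>.05): print(' stop',s.sum(),q[s].mean(0).round(4),cv2.minAreaRect((q[s][:,:2]*1000).astype(np.float32)))
E
```

```text
[ 0.34 -0.04 -0.81  0.16 -0.47  1.21] tip slope mm [  35.1 -308.4  116.3]
scene top 1663 ((478.57879638671875, -399.30072021484375), (82.51216888427734, 175.20697021484375), 86.266357421875) 0.014030445497188904 [ 0.4806 -0.4018  0.014 ]
 stop 330 [ 0.3793 -0.3943  0.0241] ((398.800537109375, -394.0887145996094), (82.02619934082031, 61.2371826171875), 85.8226547241211)
 stop 282 [ 0.5742 -0.4074  0.0241] ((573.4486083984375, -406.59210205078125), (55.72958755493164, 78.21731567382812), 23.030012130737305)
side top 1880 ((481.839599609375, -402.0246276855469), (81.95037841796875, 174.573974609375), 85.8963623046875) 0.013448658682559622 [ 0.481  -0.4033  0.0135]
 stop 316 [ 0.3779 -0.3958  0.0235] ((378.07708740234375, -393.9188232421875), (81.1164779663086, 24.9572696685791), 84.02304077148438)
 stop 236 [ 0.5727 -0.4091  0.0235] ((572.5631103515625, -407.6716613769531), (80.6052017211914, 26.142986297607422), 88.15058135986328)
```

```bash
cat > bd.py <<'E'
from h import *
import sys
cx,cy,yaw,h=map(float,sys.argv[1:5]); Rb=Rdown(yaw)@RT
s=arm.get_state(); t=s['eef_pos']+.014*rot(s['ee_rot'])[:,2]; print('tip',t.round(4),'bottom z~',(t[2]-.0038).round(4),'F',s['force'].round(1),s['width'])
go(np.array([cx,cy,.014+.0038+h])-.014*Rb[:,2],Rb,'board')
E
python3 bd.py .479 -.4005 -.068 .07
```

```text
tip [ 0.5032 -0.0525  0.1453] bottom z~ 0.1415 F [-0.6  0.1 -6.1] 0.054978675036329486
board trans cm [-7.09 34.38  3.42] rot deg [ -0.59 -34.8   10.52] rows>= 8.5
```

{"op": "move_arm", "data": {"rows": [{"translation":[-0.4,2,0],"rot":[0,-2,0.5],"hand":0.6},{"translation":[-1.1,5.5,0],"rot":[0,-5.5,1.6],"hand":0.6},{"translation":[-1.8,9,0],"rot":[-0.1,-9,2.7],"hand":0.6},{"translation":[-2.6,12.5,0],"rot":[-0.2,-13,3.9],"hand":0.6},{"translation":[-3.4,16.2,0.2],"rot":[-0.3,-17,5.1],"hand":0.6},{"translation":[-4.2,20,0.6],"rot":[-0.3,-21,6.3],"hand":0.6},{"translation":[-5,23.8,1.2],"rot":[-0.4,-25,7.5],"hand":0.6},{"translation":[-5.6,27,2],"rot":[-0.5,-28,8.5],"hand":0.6}]}}

```text
t: 13.23
eef_pos: [0.4866, -0.3252, 0.1197]
ee_rot: [-3.133, 0.144, -0.03]
force: [2.0, 1.1, -4.7]
width: 0.0554
gripper_force: 54.9
```

```bash
python3 bd.py .479 -.4005 -.068 .07
```

```text
tip [ 0.4846 -0.3251  0.1058] bottom z~ 0.102 F [ 2.   1.1 -4.7] 0.05540161470102057
board trans cm [0.09 7.57 1.78] rot deg [-0.03 -6.72  2.19] rows>= 1.9
```

{"op": "move_arm", "data": {"rows": [{"translation":[0,2,0.3],"rot":[0,-2,0.6],"hand":0.6},{"translation":[0,4,0.8],"rot":[0,-4,1.2],"hand":0.6},{"translation":[0.1,6,1.3],"rot":[0,-5.5,1.8],"hand":0.6},{"translation":[0.1,7.2,1.7],"rot":[0,-6.5,2.1],"hand":0.6},{"translation":[0.1,7.6,1.8],"rot":[0,-6.7,2.2],"hand":0.6},{"translation":[0.1,7.6,1.8],"rot":[0,-6.7,2.2],"hand":0.6},{"translation":[0.1,7.6,1.8],"rot":[0,-6.7,2.2],"hand":0.6}]}}

```text
t: 13.82
eef_pos: [0.4826, -0.3977, 0.1015]
ee_rot: [-3.14, 0.259, -0.066]
force: [-0.6, -0.1, -4.6]
width: 0.0551
gripper_force: 54.9
```

```bash
python3 bd.py .479 -.4005 -.068 .07; python3 w.py w8
python3 - <<'E'
from h import *
s=arm.get_state(); tp=s['eef_pos']+.014*rot(s['ee_rot'])[:,2]
z=np.load('w8.npz'); P=z['P']; y=-.068; B=np.array([[np.cos(y),-np.sin(y)],[np.sin(y),np.cos(y)]])
q=(P[...,:2]-tp[:2])@B*1000; zz=P[...,2]*1000; ok=(z['d']>0)&(abs(q[...,0])<140)&(abs(q[...,1])<60)
for nm,lo,hi in(('board',10,18),('stop',20.5,28),('wood',92,97.5),('grey',101,110)):
    m=ok&(zz>lo)&(zz<hi); 
    if m.sum()>30: r=cv2.minAreaRect(q[m].astype(np.float32)); print(nm,m.sum(),r,'x',np.percentile(q[m][:,0],[.5,99.5]).round(1),'y',np.percentile(q[m][:,1],[.5,99.5]).round(1),np.median(zz[m]).round(1))
m=ok&(zz>75); print(np.histogram(zz[m],np.arange(75,130,3)))
E
```

```text
tip [ 0.4791 -0.3975  0.0879] bottom z~ 0.0841 F [-0.6 -0.1 -4.6] 0.05507677868446832
board trans cm [0.02 0.3  0.01] rot deg [-0.06 -0.19  0.11] rows>= 0.1
board 8275 ((84.0932846069336, -1.52996826171875), (46.56825256347656, 79.9518051147461), 0.055491045117378235) x [ 62.1 107.3] y [-40.8  37.8] 13.1
stop 10598 ((95.93030548095703, -1.573577880859375), (80.01805877685547, 22.05399513244629), 89.92427825927734) x [ 85.2 106.8] y [-40.8  37.7] 23.1
wood 6039 ((12.625106811523438, 0.3350791931152344), (86.99240112304688, 136.8524169921875), 89.06936645507812) x [-50.3  80.2] y [-41.1  41.9] 95.4
grey 35561 ((15.722240447998047, 0.6591033935546875), (119.13005065917969, 88.72492980957031), 1.1054562330245972) x [-39.8  74.9] y [-37.8  38.3] 105.8
(array([    0,     0,     0,   185,   565,   730,  4338,  1895,   955,
        3872, 31089,   386,   427,   497,   479,   400,    98,    95]), array([ 75,  78,  81,  84,  87,  90,  93,  96,  99, 102, 105, 108, 111,
       114, 117, 120, 123, 126, 129]))
```

View pics/w8.png

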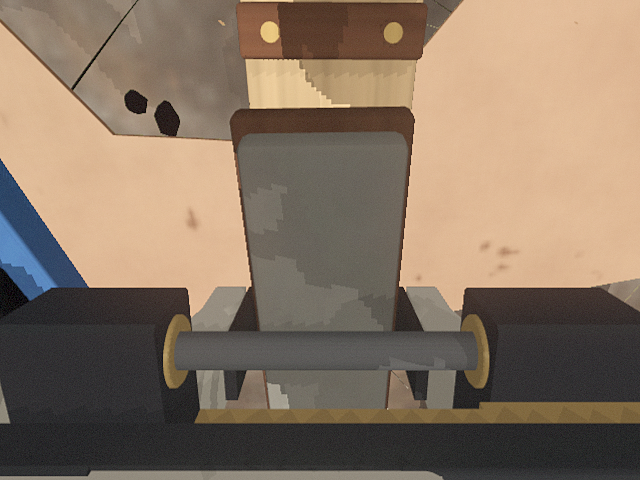

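The wrist view shows the stone held level, its far end at row 108. The far stop lies at rows 5–58, with bare board between. I'll check the stone's yaw and pitch relative to the board, then compute the final lowering.

```bash
python3 - <<'E'
from h import *
s=arm.get_state(); tp=s['eef_pos']+.014*rot(s['ee_rot'])[:,2]
z=np.load('w8.npz'); P=z['P']; y=-.068; B=np.array([[np.cos(y),-np.sin(y)],[np.sin(y),np.cos(y)]])
q=(P[...,:2]-tp[:2])@B*1000; zz=P[...,2]*1000; ok=(z['d']>0)&(abs(q[...,1])<32)
for k in range(20,80,8):
    m=ok&(q[...,0]>k)&(q[...,0]<k+8)&(zz>102)&(zz<108)
    print(k,np.percentile(q[m][:,1],[.5,99.5]).round(1),np.median(zz[m&(abs(q[...,1])<20)]).round(2), 'roll',[np.median(zz[m&(abs(q[...,1]-c)<4)]).round(2) for c in(-18,0,18)])
E
python3 bd.py .4769 -.3989 -.068 .025
```

```text
20 [-23.6  25.2] 105.89 roll [np.float64(105.83), np.float64(105.9), np.float64(105.97)]
28 [-23.6  25.3] 105.92 roll [np.float64(105.87), np.float64(105.86), np.float64(106.01)]
36 [-23.5  25.5] 105.95 roll [np.float64(105.85), np.float64(105.98), np.float64(106.04)]
44 [-23.3  25.6] 105.96 roll [np.float64(105.86), np.float64(105.91), np.float64(106.06)]
52 [-23.2  25.8] 106.01 roll [np.float64(105.94), np.float64(106.03), np.float64(106.07)]
60 [-23.   25.8] 106.02 roll [np.float64(105.85), np.float64(106.04), np.float64(106.11)]
68 [-22.6  25.7] 105.66 roll [np.float64(105.59), np.float64(105.65), np.float64(105.64)]
tip [ 0.4793 -0.3973  0.0885] bottom z~ 0.0847 F [-0.2  0.6 -5.2] 0.0551022153415658
board trans cm [0.95 0.18 4.47] rot deg [-0.05 -0.23  0.13] rows>= 1.1Traceback (most recent call last):
  File "<stdin>", line 7, in <module>
    return _quantile_unchecked(
        a, q, axis, out, overwrite_input, method, keepdims, weights)
    return _ureduce(a,
                    func=_quantile_ureduce_func,
    ...<5 lines>...
                    overwrite_input=overwrite_input,
                    method=method)
    r = func(a, **kwargs)
    result = _quantile(arr,
                       quantiles=q,
    ...<2 lines>...
                       out=out,
                       weights=wgt)
    slices_having_nans = np.isnan(arr[-1, ...])
                                  ~~~^^^^^^^^^
IndexError: index -1 is out of bounds for axis 0 with size 0
```

```bash
python3 bd.py .4768 -.3992 -.0837 .012
```

```text
tip [ 0.4793 -0.3973  0.0885] bottom z~ 0.0847 F [-0.2  0.6 -5.2] 0.0551022153415658
board trans cm [1.27 0.22 5.73] rot deg [ 0.18 -0.23  1.  ] rows>= 1.4
```

{"op": "move_arm", "data": {"rows": [{"translation":[0.1,0.1,0.8],"rot":[0,-0.2,1.0],"hand":0.6},{"translation":[0.4,0.2,1.9],"rot":[0,-0.2,1.0],"hand":0.6},{"translation":[0.7,0.2,3.1],"rot":[0,-0.2,1.0],"hand":0.6},{"translation":[1.0,0.2,4.3],"rot":[0,-0.2,1.0],"hand":0.6},{"translation":[1.2,0.2,5.2],"rot":[0,-0.2,1.0],"hand":0.6},{"translation":[1.3,0.2,5.7],"rot":[0,-0.2,1.0],"hand":0.6},{"translation":[1.3,0.2,5.7],"rot":[0,-0.2,1.0],"hand":0.6},{"translation":[1.3,0.2,5.7],"rot":[0,-0.2,1.0],"hand":0.6}]}}

```text
t: 14.53
eef_pos: [0.4805, -0.4001, 0.043]
ee_rot: [3.138, 0.263, -0.084]
force: [0.5, -0.8, -5.3]
width: 0.0553
gripper_force: 54.9
```

```bash
cat > rel.py <<'E'
from h import *
import sys
s=arm.get_state(); tp=s['eef_pos']+.014*rot(s['ee_rot'])[:,2]
P=np.load(sys.argv[1]+'.npz')['P']; y=-.068; B=np.array([[np.cos(y),-np.sin(y)],[np.sin(y),np.cos(y)]])
q=(P[...,:2]-tp[:2])@B*1000; zz=P[...,2]*1000; b=(tp[2]-.0038)*1000-1
ok=np.isfinite(zz)&(abs(q[...,0])<140)&(abs(q[...,1])<60)
m=ok&(zz>20.5)&(zz<26)&(q[...,0]>82.5); print('stop',cv2.minAreaRect(q[m].astype(np.float32)),np.median(zz[m]).round(1))
g=ok&(abs(q[...,1])<32)&(zz>b+17)&(zz<b+26)
for k in (20,40,60):
    m=g&(q[...,0]>k)&(q[...,0]<k+10)
    if m.sum()>20: e=np.percentile(q[m][:,1],[.5,99.5]); print(k,e.round(1),'mid',e.mean().round(2),np.median(zz[m]).round(2))
w=ok&(abs(q[...,1])<20)&(zz>b+8)&(zz<b+15)&(q[...,0]<88)&(q[...,0]>60); print('wood end',np.percentile(q[w][:,0],[50,99]) if w.sum() else None)
E
python3 bd.py .4768 -.3992 -.0837 0.0005; python3 w.py w9; python3 rel.py w9
```

```text
tip [ 0.4769 -0.3999  0.0294] bottom z~ 0.0256 F [ 0.5 -0.8 -5.3] 0.05531456468751778
board trans cm [ 0.28 -0.06  1.08] rot deg [ 0.18  0.07 -0.01] rows>= 0.3
stop ((97.79852294921875, 1.2655830383300781), (80.17757415771484, 22.07830238342285), 89.80908203125) 23.1
20 [-23.8  25.3] mid 0.74 47.28
40 [-23.6  25.2] mid 0.79 47.25
60 [-23.7  25.2] mid 0.78 47.21
wood end [77.13103812 79.8613267 ]
```

{"op": "move_arm", "data": {"rows": [{"translation":[0.1,0,0.3],"rot":[0,0,0],"hand":0.6},{"translation":[0.2,0,0.6],"rot":[0,0,0],"hand":0.6},{"translation":[0.2,0,0.8],"rot":[0,0,0],"hand":0.6},{"translation":[0.3,0,0.95],"rot":[0,0,0],"hand":0.6},{"translation":[0.3,0,1.05],"rot":[0,0,0],"hand":0.6},{"translation":[0.3,0,1.05],"rot":[0,0,0],"hand":0.6},{"translation":[0.3,0,1.05],"rot":[0,0,0],"hand":0.6}]}}

```text
t: 15.17
eef_pos: [0.4808, -0.4001, 0.0325]
ee_rot: [3.138, 0.262, -0.084]
force: [-0.2, -0.6, -4.9]
width: 0.0555
gripper_force: 54.9
```

```bash
python3 bd.py .4768 -.3992 -.0837 0.0;python3 w.py w10; python3 rel.py w10
```

```text
tip [ 0.4772 -0.3999  0.0189] bottom z~ 0.0151 F [-0.2 -0.6 -4.9] 0.05547639387911851
board trans cm [-0.01 -0.06  0.12] rot deg [ 0.18  0.02 -0.02] rows>= 0.0
stop ((97.81480407714844, 1.122955322265625), (80.16948699951172, 22.131807327270508), 89.93571472167969) 23.1
20 [-23.8  25.2] mid 0.7 36.77
40 [-23.8  25.2] mid 0.71 36.75
60 [-23.8  25.1] mid 0.67 36.75
wood end [77.85334093 87.8945445 ]
```

{"op": "move_arm", "data": {"rows": [{"translation":[0,0,0.06],"rot":[0,0,0],"hand":0.6},{"translation":[0,0,0.12],"rot":[0,0,0],"hand":0.6},{"translation":[0,0,0.15],"rot":[0,0,0],"hand":0.6},{"translation":[0,0,0.15],"rot":[0,0,0],"hand":0.6},{"translation":[0,0,0.15],"rot":[0,0,0],"hand":0.6}]}}

```text
t: 15.63
eef_pos: [0.4805, -0.4001, 0.0312]
ee_rot: [3.138, 0.262, -0.084]
force: [-0.3, -0.1, -3.7]
width: 0.0551
gripper_force: 55.0
```

```bash
python3 bd.py .4768 -.3992 -.0837 0.0;python3 w.py w11; python3 rel.py w11
```

```text
tip [ 0.4769 -0.3999  0.0177] bottom z~ 0.0139 F [-0.3 -0.1 -3.7] 0.05510472275218235
board trans cm [-0.02 -0.06 -0.01] rot deg [ 0.19  0.   -0.02] rows>= 0.0
stop ((98.20646667480469, 1.12249755859375), (80.21896362304688, 22.122135162353516), 89.88838195800781) 23.1
20 [-23.8  25.1] mid 0.61 35.53
40 [-23.8  25.1] mid 0.64 35.51
60 [-23.8  25.1] mid 0.67 35.49
wood end [77.95905933 87.92258959]
```

{"op": "move_arm", "data": {"rows": [{"translation":[0,0,0.04],"rot":[0,0,0],"hand":0.6},{"translation":[0,0,0.08],"rot":[0,0,0],"hand":0.6},{"translation":[0,0,0.08],"rot":[0,0,0],"hand":0.6},{"translation":[0,0,0.08],"rot":[0,0,0],"hand":0.6}]}}

```text
t: 16.02
eef_pos: [0.4805, -0.4001, 0.0311]
ee_rot: [3.138, 0.261, -0.084]
force: [-0.3, 3.1, 5.3]
width: 0.0552
gripper_force: 55.0
```

{"op": "move_arm", "data": {"rows": [{"translation":[0,0,0.03],"rot":[0,0,0],"hand":0.32},{"translation":[0,0,0.03],"rot":[0,0,0],"hand":0.25},{"translation":[0,0,0.03],"rot":[0,0,0],"hand":0.18},{"translation":[0,0,0.03],"rot":[0,0,0],"hand":0.18},{"translation":[0,0,0],"rot":[0,0,0],"hand":0.18},{"translation":[-0.1,0,-0.6],"rot":[0,0,0],"hand":0.18},{"translation":[-0.4,0,-1.8],"rot":[0,0,0],"hand":0.18},{"translation":[-0.7,0,-3],"rot":[0,0,0],"hand":0.18}], "squeeze": 10}}

```text
t: 16.68
eef_pos: [0.481, -0.4, 0.0618]
ee_rot: [3.139, 0.263, -0.084]
force: [0.1, -0.3, -0.0]
width: 0.0716
gripper_force: 0.0
```

{"op": "move_arm", "data": {"rows": [{"translation":[-0.6,0,-2],"rot":[0,0,0],"hand":0.18},{"translation":[-1.4,0,-5],"rot":[0,0,0],"hand":0.18},{"translation":[-2.2,0,-8],"rot":[0,0,0],"hand":0.18},{"translation":[-3,0,-11],"rot":[0,0,0],"hand":0.18},{"translation":[-3,0,-11],"rot":[0,0,0],"hand":0.18},{"translation":[-3,0,-11],"rot":[0,0,0],"hand":0.18},{"translation":[-3,0,-11],"rot":[0,0,0],"hand":0.18}]}}

```text
t: 17.27
eef_pos: [0.4808, -0.3995, 0.1762]
ee_rot: [3.138, 0.26, -0.084]
force: [-0.0, 0.6, -0.9]
width: 0.0719
gripper_force: 0.0
```

```bash
python3 w.py w12
python3 - <<'E'
from h import *
P=np.load('w12.npz')['P']; y=-.068; B=np.array([[np.cos(y),-np.sin(y)],[np.sin(y),np.cos(y)]])
q=(P[...,:2]-[.4768,-.3992])@B*1000; zz=P[...,2]*1000; ok=(abs(q[...,0])<140)&(abs(q[...,1])<45)
for nm,m in (('grey',ok&(zz>32)&(zz<38)),('wood+',ok&(zz>23.8)&(zz<38)&(abs(q[...,0])<84)),('stop',ok&(zz>20.5)&(zz<24)&(q[...,0]>85))):
    print(nm,m.sum(),cv2.minAreaRect(q[m].astype(np.float32)),np.median(zz[m]).round(2))
for x in(-50,0,50):
    m=ok&(zz>32)&(zz<38)&(abs(q[...,0]-x)<5)
    if m.sum(): print(x,np.median(zz[m]).round(2))
im,d=arm.grab_frame('scene'); cv2.imwrite('pics/s12.png',cv2.resize(im[190:470,200:480,::-1],None,fx=2.1,fy=2.1))
E
```

```text
grey 15779 ((0.37462615966796875, 0.03509521484375), (50.02019500732422, 149.9137725830078), 89.9129638671875) 35.41
wood+ 17874 ((0.8765182495117188, 0.05692100524902344), (55.77138900756836, 158.6693572998047), 89.92494201660156) 35.29
stop 4419 ((96.54560089111328, 0.553497314453125), (80.01754760742188, 19.141536712646484), 89.21546936035156) 22.95
-50 35.47
0 35.39
50 35.35
```

View pics/s12.png

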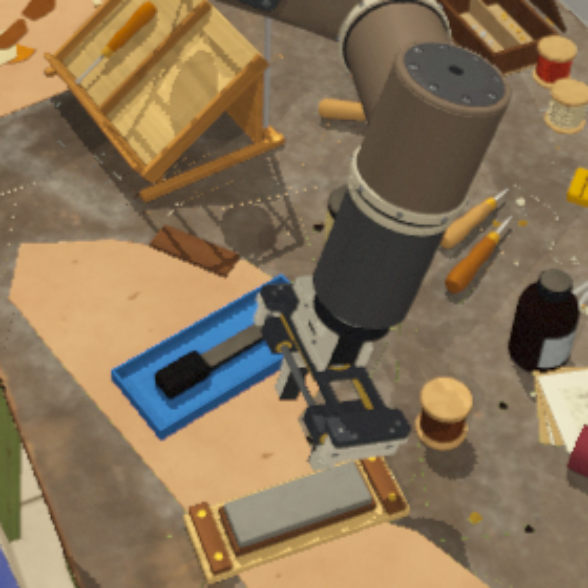

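The stone sits flat between the stops (crop 298,505), centred to about 0.5 mm with its grey face up. The brush lies in the tray (215,365), and the creaser, jar and spool haven't moved. Handing in.

```bash
python3 -c "
from station import arm; print(arm.job_done())"
```

```text
the job is handed in; nothing more can be done
None
```

The job is handed in at about 17 s of the 72 s allowed: the brush lies flat in the blue tray, and the whetstone sits grey face up, flat and squarely between the stops on the sharpening board; I never touched the creaser, glue jar or spool.

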